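Register die blocks on a pallet and push it into the dry box

TASK

Load the loose aluminium die blocks, however many there are, into the dry box: set them upright on the black pallet in front of it in one closed row, pushed up against the steel stop bars, with a short side of every block flat against the bar along the pallet's near edge, the first block's long side flat against the bar on the pallet's left edge, and each next block tight against the one before. When the whole row sits true, push the pallet by its blue grip through the spring flap until it is fully home against the stops inside and the flap hangs shut behind it, with the blocks still tight against their bars. Leave the sample box where it is.

Things in the scene. Friction and masses are not known exactly. Their poses are not given: they have to be found in the camera images.
- block_a: aluminium die block, 45 (its x) x 60 (its y) x 28 mm high, small dowel pins on top reach 34 mm, 0.2 kg; origin at the centre of its underside. Three or all four of the blocks a to d are there; a missing one gives no reading from the start on
- block_b: aluminium die block, 45 (its x) x 60 (its y) x 28 mm high, small dowel pins on top reach 34 mm, 0.2 kg; origin at the centre of its underside. Three or all four of the blocks a to d are there; a missing one gives no reading from the start on
- block_c: aluminium die block, 45 (its x) x 60 (its y) x 28 mm high, small dowel pins on top reach 34 mm, 0.2 kg; origin at the centre of its underside. Three or all four of the blocks a to d are there; a missing one gives no reading from the start on
- block_d: aluminium die block, 45 (its x) x 60 (its y) x 28 mm high, small dowel pins on top reach 34 mm, 0.2 kg; origin at the centre of its underside. Three or all four of the blocks a to d are there; a missing one gives no reading from the start on
- pallet: loose black pallet, plate 95 (x) x 222 (y) x 8 mm, 0.3 kg; origin at the centre of the plate's underside, x into the dry box, y left. Steel stop bars 8 mm thick, 14 mm above the plate, along its whole near (-x) edge and its left (+y) edge; other edges open. A tongue 50 mm wide, 8 mm thick runs 79 mm back from the near edge's middle to the blue grip. It slides freely in the dock
- pallet_corner (a point): inner corner of the stop bars, on the plate's upper face; axes as the pallet's. The free plate reaches 87 mm along +x and 214 mm along -y from here. A row that sits true has block centres at x = +30 mm, y = -22.5, -67.5, -112.5, -157.5 mm, filled from the corner without gaps, each block's y axis along the pallet's x, either way round
- pallet_grip (a point): top centre of the blue grip at the tongue's end: an upright block 12 (x) x 40 (y) mm, 30 mm high from the pallet's underside; its near face, to push on, lies 6 mm behind this point and 91 mm behind the pallet's near edge. It stays outside when the pallet is home
- dry_box: fixed white dry box, clear roof, aluminium dock before it; origin on the worktop under the closed flap, midway, x into the box, y left. Box 241 mm wide, 74 high, from x = -5 to 155 mm. Rubber buffers inside stop the pallet's far edge at x = 139 mm: pallet origin then at x = +91.5 mm (in the dock about -103 to -91)
- dock (a point): centre of the dock's upper face, 90 mm before the flap, 4 mm above the worktop; axes as dry_box. The pallet slides on this 4 mm base plate (x -172 to 155 mm, in dry_box), between rails 12 mm higher at y = +-112.5 mm (1.5 mm play a side). Two 10 mm high stops either side of the tongue end at dry_box x = -150: pushing blocks on the bars may shift the pallet back onto them
- flap (a joint): angle of the amber flap in the box's front, hinged along its top edge 58 mm above the worktop, 52 mm long, 218 mm wide, notched below for the tongue; 0 hanging shut, positive swung into the box, negative outward; a weak spring (0.012 N m/rad) and its weight return it from either side, under 1 N at its lower edge when wide open
- sample_box: black chip box with a clear lid, 69 x 66 x 20 mm, a bystander at the worktop's front edge; origin at the centre of its underside
Not all that is in view belongs to the job. What is shaped like the block_d but green or pink is not meant.

How it is judged:
On the way, in this order (a step that is already met when the one before it is completed fails the run):
1. all the blocks stand in a closed row, true against the pallet's stop bars, with the pallet still in the dock and the flap shut (x of block_a in the frame of pallet_corner between 0.027 and 0.033 m and z of block_a in the frame of pallet_corner between -0.004 and 0.004 m and angle between the y axis of each of block_a, block_b, block_c, block_d and the x axis of pallet, either way round below 0.05 rad and angle between each of block_a, block_b, block_c, block_d's own z axis and vertical below 0.06 rad and (y of block_a in the frame of pallet_corner between -0.025 and -0.0205 m or y of block_a in the frame of pallet_corner between -0.0712 and -0.0655 m or y of block_a in the frame of pallet_corner between -0.1174 and -0.1105 m or y of block_a in the frame of pallet_corner between -0.1636 and -0.1555 m) and x of block_b in the frame of pallet_corner between 0.027 and 0.033 m and z of block_b in the frame of pallet_corner between -0.004 and 0.004 m and (y of block_b in the frame of pallet_corner between -0.025 and -0.0205 m or y of block_b in the frame of pallet_corner between -0.0712 and -0.0655 m or y of block_b in the frame of pallet_corner between -0.1174 and -0.1105 m or y of block_b in the frame of pallet_corner between -0.1636 and -0.1555 m) and x of block_c in the frame of pallet_corner between 0.027 and 0.033 m and z of block_c in the frame of pallet_corner between -0.004 and 0.004 m and (y of block_c in the frame of pallet_corner between -0.025 and -0.0205 m or y of block_c in the frame of pallet_corner between -0.0712 and -0.0655 m or y of block_c in the frame of pallet_corner between -0.1174 and -0.1105 m or y of block_c in the frame of pallet_corner between -0.1636 and -0.1555 m) and x of block_d in the frame of pallet_corner between 0.027 and 0.033 m and z of block_d in the frame of pallet_corner between -0.004 and 0.004 m and (y of block_d in the frame of pallet_corner between -0.025 and -0.0205 m or y of block_d in the frame of pallet_corner between -0.0712 and -0.0655 m or y of block_d in the frame of pallet_corner between -0.1174 and -0.1105 m or y of block_d in the frame of pallet_corner between -0.1636 and -0.1555 m) and (y of block_a in the frame of pallet_corner between -0.025 and -0.0205 m or y of block_b in the frame of pallet_corner between -0.025 and -0.0205 m or y of block_c in the frame of pallet_corner between -0.025 and -0.0205 m or y of block_d in the frame of pallet_corner between -0.025 and -0.0205 m) and (y of block_a in the frame of pallet_corner between -0.0712 and -0.0655 m or y of block_b in the frame of pallet_corner between -0.0712 and -0.0655 m or y of block_c in the frame of pallet_corner between -0.0712 and -0.0655 m or y of block_d in the frame of pallet_corner between -0.0712 and -0.0655 m) and (y of block_a in the frame of pallet_corner between -0.1174 and -0.1105 m or y of block_b in the frame of pallet_corner between -0.1174 and -0.1105 m or y of block_c in the frame of pallet_corner between -0.1174 and -0.1105 m or y of block_d in the frame of pallet_corner between -0.1174 and -0.1105 m) and x of pallet in the frame of dry_box below -0.06 m and value of joint flap below 0.15 rad), for 0.2 s.
2. the pallet goes through the flap, which it pushes open (value of joint flap above 0.4 rad and x of pallet in the frame of dry_box above -0.035 m).
At the end, for the whole second after the job is handed in: pallet within 4 mm of its stops inside, flap shut within 0.1 rad; every block flat on the pallet, within 3 mm of the near bar and square to it within 0.05 rad, in one closed row from the left bar (places within 2.5 mm, plus 1.2 mm per block before it); all at rest (x of block_a in the frame of pallet_corner between 0.027 and 0.033 m and z of block_a in the frame of pallet_corner between -0.004 and 0.004 m and angle between the y axis of each of block_a, block_b, block_c, block_d and the x axis of pallet, either way round below 0.05 rad and angle between each of block_a, block_b, block_c, block_d's own z axis and vertical below 0.06 rad and (y of block_a in the frame of pallet_corner between -0.025 and -0.0205 m or y of block_a in the frame of pallet_corner between -0.0712 and -0.0655 m or y of block_a in the frame of pallet_corner between -0.1174 and -0.1105 m or y of block_a in the frame of pallet_corner between -0.1636 and -0.1555 m) and x of block_b in the frame of pallet_corner between 0.027 and 0.033 m and z of block_b in the frame of pallet_corner between -0.004 and 0.004 m and (y of block_b in the frame of pallet_corner between -0.025 and -0.0205 m or y of block_b in the frame of pallet_corner between -0.0712 and -0.0655 m or y of block_b in the frame of pallet_corner between -0.1174 and -0.1105 m or y of block_b in the frame of pallet_corner between -0.1636 and -0.1555 m) and x of block_c in the frame of pallet_corner between 0.027 and 0.033 m and z of block_c in the frame of pallet_corner between -0.004 and 0.004 m and (y of block_c in the frame of pallet_corner between -0.025 and -0.0205 m or y of block_c in the frame of pallet_corner between -0.0712 and -0.0655 m or y of block_c in the frame of pallet_corner between -0.1174 and -0.1105 m or y of block_c in the frame of pallet_corner between -0.1636 and -0.1555 m) and x of block_d in the frame of pallet_corner between 0.027 and 0.033 m and z of block_d in the frame of pallet_corner between -0.004 and 0.004 m and (y of block_d in the frame of pallet_corner between -0.025 and -0.0205 m or y of block_d in the frame of pallet_corner between -0.0712 and -0.0655 m or y of block_d in the frame of pallet_corner between -0.1174 and -0.1105 m or y of block_d in the frame of pallet_corner between -0.1636 and -0.1555 m) and (y of block_a in the frame of pallet_corner between -0.025 and -0.0205 m or y of block_b in the frame of pallet_corner between -0.025 and -0.0205 m or y of block_c in the frame of pallet_corner between -0.025 and -0.0205 m or y of block_d in the frame of pallet_corner between -0.025 and -0.0205 m) and (y of block_a in the frame of pallet_corner between -0.0712 and -0.0655 m or y of block_b in the frame of pallet_corner between -0.0712 and -0.0655 m or y of block_c in the frame of pallet_corner between -0.0712 and -0.0655 m or y of block_d in the frame of pallet_corner between -0.0712 and -0.0655 m) and (y of block_a in the frame of pallet_corner between -0.1174 and -0.1105 m or y of block_b in the frame of pallet_corner between -0.1174 and -0.1105 m or y of block_c in the frame of pallet_corner between -0.1174 and -0.1105 m or y of block_d in the frame of pallet_corner between -0.1174 and -0.1105 m) and x of pallet in the frame of dry_box above 0.0875 m and value of joint flap between -0.1 and 0.1 rad and linear speed of each of pallet, block_a, block_b, block_c, block_d below 0.01 m/s); the robot touches nothing.
It fails at once if the sample box is moved more than 15 mm (distance of sample_box from where it was at the start of the episode above 0.015 m).
Of block_a, block_b, block_c, block_d only 3 to 4 are there at a start; the rules pass over those that are not, and their reading is None.
At some moment in a run one of block_a, block_b, block_c, block_d may be knocked a few centimetres aside while the robot is not near it.
Once in a run the grip may slacken for a moment while it holds something.
It also fails if it takes over 210 s, if anything falls off the work surface, if the arm or the gripper's body presses on something with over 40 N, if the wrist force passes 120 N, or if a joint passes its speed limit or range.

ROBOT

A 6-joint arm with a two-finger parallel gripper is mounted at the origin on a cart in front of the work surface, level with it; the furniture and walls round the work are solid. World frame = base frame: x ahead of the robot, y to its left, z up, the work surface at z = 0. Lengths are in m, angles in rad, forces in N, time in s.
With the tool pointing down it reaches from about 0.25 to 0.725 m from the base axis. Payload 4 kg.
Tool frame: the origin (TCP) lies midway between the tips of the shut fingers; the grasp point (between the pads) lies 19 mm behind it; z points along the fingers, y is the line along which they close (so a half turn about z gives the same grasp; the last joint's range is limited). The gripper opens to 85 mm and grips with 20 to 120 N. Pads are 22 mm wide; open, the fingers measure 114 mm over their backs; the gripper's body (76 mm by 85 mm) begins 54 mm behind the grasp point. The pads swing forward as they close: fully open they stand 13 mm farther back than shut.
Start: joints at [-1.349, 0.241, 0.005, 1.335, 0, 1.571], TCP at [0.11, -0.488, 0.231] pointing down, gripper open.
Joint ranges: [-2.72, 2.72], [-1.05, 1.87], [-1.09, 1.28], [-1.99, 2.15], [-1.42, 1.44], [-3.14, 3.14]. Speed limits (rad/s): [2.79, 2.79, 3.14, 3.14, 3.14, 3.14].

INTERFACE

Orientations are given as a unit quaternion [x, y, z, w].
In Python, from workcell import bot gives the robot as it stands. The module is installed in compiled form; this text tells all that it offers.
- The arm moves only by the tool drive_tool, never from a script. Its arguments are lists of equal length, an entry for each row: "slide": the shift along the tool's x, y, z scaled (see below), a list of three; "rotation": the turn, a rotation vector about the tool's x, y, z scaled (see below), a list of three. A call has exactly 8 rows; each row is the pose to reach, as a shift and turn from the pose commanded when the call began, along the tool's axes at that moment; what a row does not reach only later rows make up. The controller multiplies each number of a shift by 250 mm and each number of a turn by 0.5 rad. A row lasts 1/8 s, in which the tool goes at most 62.5 mm and 10.7 degrees, less where a joint would pass 70% of its speed; a pose out of reach is approached as far as the arm can. A call with a number of a shift or a turn outside -1 to 1 is refused whole. A call with a gripper value outside its range is refused whole. "gripper" is the opening, from 0 (shut) to 1 (fully open), set as the call begins (left out, the last holds). The fingers move at their own pace and stop on an object; the grip force is fixed at half the most. Time passes only in rows, so rows that repeat a pose let the fingers close, or fill a call up. It gives the time, the measured TCP pose, the force, the opening and the grip force at its end, in the units of the state.
- bot.get_obs(): the state, without advancing time (a new reading comes with each control period).
- bot.camera(name): name is "side" or "top" or "wrist"; returns a dict with "image" (480x640x3 uint8, red, green, blue), "z_map" (480x640 float32, m along the optical axis (not along the pixel's ray), 0 where there is no reading), "camera_matrix" (3x3 intrinsics, pixels), "xyz" and "orientation" of the camera in the world. Camera axes: x right, y up, looking along -z (the intrinsics and any distortion apply to the point x, -y, -z); pixel columns grow to the right and rows downward; lengths in m; the calibration is good to about 2 mm. A picture is of the moment at which its call begins.
- bot.job_done(): hands the job in; it is judged then, once.
The state is a dict: "clock": time; "joint_pos": joint angles; "joint_vel": joint speeds; "tau": joint torques, N m; "eef_pos": TCP position; "tool_rot": TCP orientation; "ft_force": force on the tool from outside, world axes, zero at the start; "ft_torque": the same for the moment, N m; "grip_width": finger opening in m; "grasp_force": force on a finger pad.
Only numpy, scipy, OpenCV 4.12 (cv2) and the standard library are available. Lean on these libraries where they do the work, as an engineer would, in place of code of your own. Each camera call takes 0.05 s, during which the arm holds its last target. There are 200 camera calls.

## Working session

There is one attempt and no reset: what is moved stays moved. The work goes in short steps, Python scripts to look and compute and a tool call to move; the robot and the scene stay as the last step left them, time stands still between calls to the robot, and variables do not carry over. Pictures are saved under pics/ and viewed, at most 19 in all, crops included, and the job is handed in when it is done.

Besides the shell and the picture viewer there is one more tool, called after "Emit:" as name(argument=value, ...) on one line, values as JSON. drive_tool: Moves the arm, as the interface text tells. Shifts and turns lie within -1 to 1; 1 stands for 250 mm of shift or 0.5 rad of turn. Its arguments: {"type":"object","properties":{"slide":{"type":"array","items":{"type":"array","items":{"type":"number"}}},"rotation":{"type":"array","items":{"type":"array","items":{"type":"number"}}},"gripper":{"type":"number"}},"required":["slide","rotation"]}

```bash
mkdir -p pics; cat > h.py <<'E'
import numpy as np, cv2
from scipy.spatial.transform import Rotation as R
from workcell import bot
def snap(n,f=None):
    c=bot.camera(n)
    if f: cv2.imwrite('pics/'+f,c['image'][:,:,::-1])
    np.savez('last_'+n,**c)
    return c
def cloud(c):
    K=np.array(c['camera_matrix']);z=c['z_map'];v,u=np.mgrid[0:z.shape[0],0:z.shape[1]]
    p=np.stack([(u-K[0,2])/K[0,0]*z,-(v-K[1,2])/K[1,1]*z,-z],-1)
    return p@R.from_quat(c['orientation']).as_matrix().T+np.array(c['xyz'])
def ray(c,u,v,h):
    K=np.array(c['camera_matrix']);d=R.from_quat(c['orientation']).as_matrix()@np.array([(u-K[0,2])/K[0,0],-(v-K[1,2])/K[1,1],-1])
    o=np.array(c['xyz']);return o+d*(h-o[2])/d[2]
E
python3 - <<'E'
from h import *
o=bot.get_obs(); print({k:np.round(v,3) for k,v in o.items()})
for n in ['top','side']:
    c=snap(n,n+'0.png'); print(n,np.round(c['xyz'],3),np.round(c['orientation'],3),np.round(c['camera_matrix'],1).tolist(),[k for k in c])
E
```

```text
{'clock': np.float64(0.0), 'joint_pos': array([-1.349,  0.241,  0.004,  1.335,  0.   ,  1.571]), 'joint_vel': array([ 0.   ,  0.001,  0.   , -0.   ,  0.   ,  0.001]), 'tau': array([-0.0000e+00, -3.7232e+01,  2.5240e+01,  1.7000e-02,  0.0000e+00,
        0.0000e+00]), 'eef_pos': array([ 0.11 , -0.487,  0.23 ]), 'tool_rot': array([ 0.994,  0.111, -0.   , -0.001]), 'ft_force': array([-0.457,  0.399,  0.586]), 'ft_torque': array([-0.06 , -0.001, -0.041]), 'grasp_force': np.float64(0.0), 'grip_width': np.float64(0.085)}
top [0.434 0.017 1.119] [ 0.033 -0.037 -0.7    0.712] [[477.2, 0.0, 323.3], [0.0, 477.2, 246.0], [0.0, 0.0, 1.0]] ['image', 'z_map', 'camera_matrix', 'xyz', 'orientation']
side [0.152 1.06  0.643] [-0.095  0.518  0.838 -0.143] [[457.2, 0.0, 320.8], [0.0, 457.2, 242.0], [0.0, 0.0, 1.0]] ['image', 'z_map', 'camera_matrix', 'xyz', 'orientation']
```

View pics/top0.png

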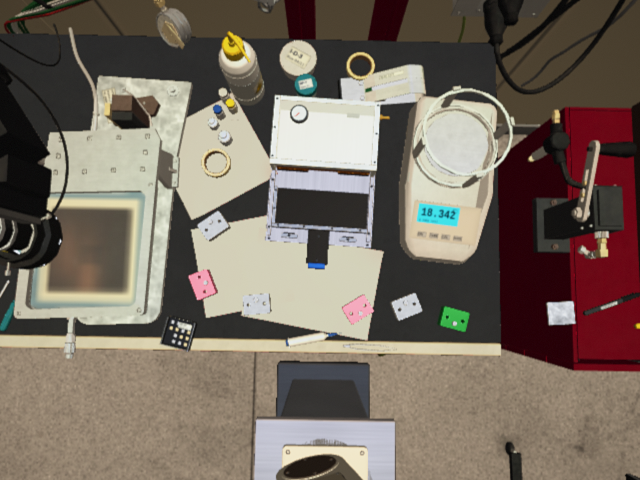

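View pics/side0.png

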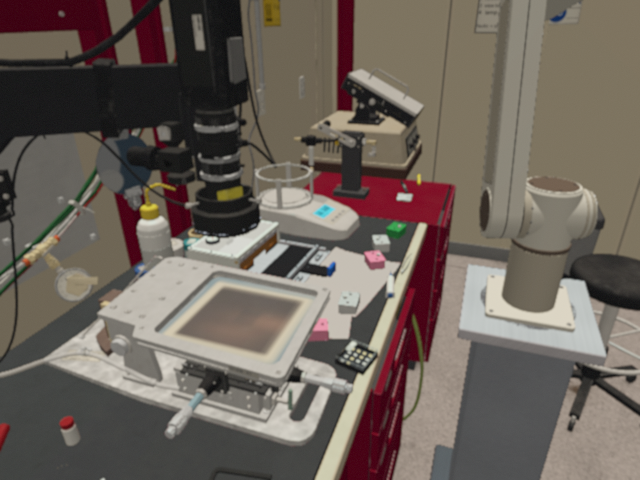

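Top view: three aluminium blocks are at (213,225), (256,304) and (406,306). The lookalikes are pink at (202,285) and (357,309), green at (454,319), and a white square on the side cabinet at (560,313). The pallet is at (320,209), its blue grip at (316,265), and the sample box at (180,333). In the side view, two silver blocks show at (349,300) and (380,240).

```bash
cat > meas.py <<'E'
from h import *
def blocks(c,hmin=0.018,hmax=0.042,zs=None):
    """grey low-saturation tops near z 28mm on work surface"""
    P=cloud(c); hsv=cv2.cvtColor(c['image'],cv2.COLOR_RGB2HSV)
    m=((P[...,2]>hmin)&(P[...,2]<hmax)&(hsv[...,1]<45)&(hsv[...,2]>110)&(c['z_map']>0)).astype(np.uint8)
    m=cv2.morphologyEx(m,cv2.MORPH_OPEN,np.ones((3,3)))
    out=[]
    for k in cv2.findContours(m,cv2.RETR_EXTERNAL,cv2.CHAIN_APPROX_NONE)[0]:
        if cv2.contourArea(k)<80: continue
        xy=np.array([ray(c,u,v,0.028)[:2] for u,v in k[:,0,:]],np.float32)
        (cx,cy),(w,h),a=cv2.minAreaRect(xy*1000)
        if w<h: w,h,a=h,w,a+90
        M=cv2.moments(k); out.append((round(M['m10']/M['m00']),round(M['m01']/M['m00']),cx,cy,w,h,(a+90)%180-90))
    return out   # a: direction of LONG side, deg from x
E
python3 - <<'E'
from meas import *
c=dict(np.load('last_top.npz'))
for b in blocks(c): print(np.round(b,1))
P=cloud(c)
for u,v in [(213,225),(256,304),(406,306),(560,313),(180,333),(320,209),(316,265),(317,150),(270,300),(230,320),(340,240),(430,180),(90,150),(317,338),(350,85)]: print((u,v),np.round(np.median(P[v-1:v+2,u-1:u+2].reshape(-1,3),0),3))
im=c['image'][:,:,::-1]
a=cv2.resize(im[165:345,180:480],(800,480),interpolation=cv2.INTER_CUBIC); cv2.imwrite('pics/crop1.png',a)
E
```

```text
[ 406.   307.   408.3 -178.5   60.8   44.6  -67.6]
[257.  304.  407.8 161.5  59.9  44.7 -84.3]
[212.  225.  586.3 267.7  59.6  44.2 -54.6]
[ 1.750e+02  1.720e+02  7.106e+02  3.607e+02  6.690e+01  1.690e+01
 -2.000e-01]
[ 383.    94.   909.1 -124.2   53.9   26.8  -74.4]
[ 380.    78.   946.9 -115.2   50.8   30.5  -74.4]
(213, 225) [0.588 0.267 0.027]
(256, 304) [0.408 0.163 0.027]
(406, 306) [ 0.41  -0.178  0.028]
(560, 313) [ 0.4   -0.521  0.043]
(180, 333) [0.339 0.337 0.008]
(320, 209) [0.632 0.021 0.011]
(316, 265) [0.499 0.028 0.034]
(317, 150) [0.756 0.03  0.072]
(270, 300) [0.418 0.133 0.007]
(230, 320) [ 0.37   0.225 -0.001]
(340, 240) [ 0.56  -0.027  0.013]
(430, 180) [ 0.689 -0.222  0.081]
(90, 150) [0.714 0.486 0.179]
(317, 338) [0.334 0.023 0.018]
(350, 85) [ 0.936 -0.046  0.014]
```

View pics/crop1.png

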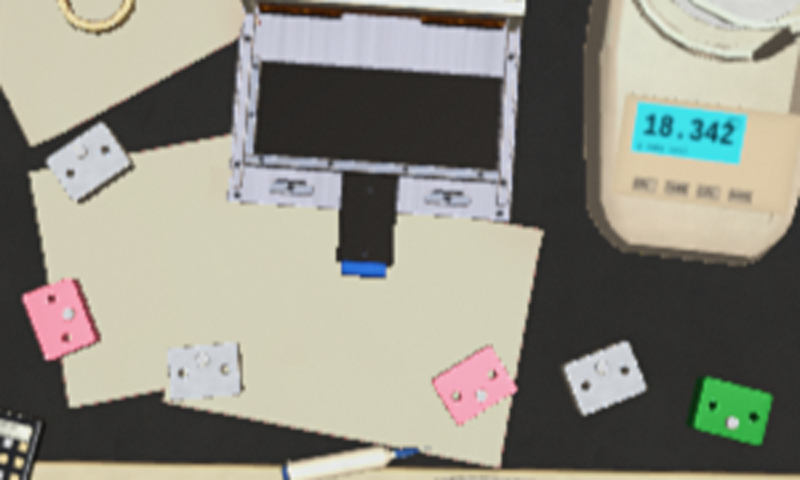

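```bash
cat > pal.py <<'E'
from h import *
def pallet(c):
    P=cloud(c); hsv=cv2.cvtColor(c['image'],cv2.COLOR_RGB2HSV)
    m=((P[...,0]>.53)&(P[...,0]<.73)&(abs(P[...,1]-.02)<.14)&(hsv[...,2]<75)&(P[...,2]>0.002)&(P[...,2]<.022)).astype(np.uint8)
    m=cv2.morphologyEx(m,cv2.MORPH_OPEN,np.ones((5,5)))
    k=max(cv2.findContours(m,cv2.RETR_EXTERNAL,cv2.CHAIN_APPROX_NONE)[0],key=cv2.contourArea)
    xy=np.array([ray(c,u,v,0.012)[:2] for u,v in k[:,0,:]],np.float32)*1000
    b=((P[...,0]>.4)&(P[...,0]<.9)&(abs(P[...,1]-.02)<.1)&(hsv[...,0]>100)&(hsv[...,0]<130)&(hsv[...,1]>150)&(P[...,2]>0.015)&(P[...,2]<.05)).astype(np.uint8)
    kb=max(cv2.findContours(b,cv2.RETR_EXTERNAL,cv2.CHAIN_APPROX_NONE)[0],key=cv2.contourArea)
    xb=np.array([ray(c,u,v,0.034)[:2] for u,v in kb[:,0,:]],np.float32)*1000
    return m,xy,xb
E
python3 - <<'E'
from pal import *
c=dict(np.load('last_top.npz'))
m,xy,xb=pallet(c)
r=cv2.minAreaRect(xy); print(r,np.round(cv2.boxPoints(r),1).tolist())
print('grip',cv2.minAreaRect(xb))
P=cloud(c); hsv=cv2.cvtColor(c['image'],cv2.COLOR_RGB2HSV)
# box roof: white region z ~.074
w=((abs(P[...,2]-.073)<.012)&(P[...,0]>.65)&(abs(P[...,1]-.03)<.16)&(hsv[...,2]>90)).astype(np.uint8)
k=max(cv2.findContours(w,cv2.RETR_EXTERNAL,cv2.CHAIN_APPROX_NONE)[0],key=cv2.contourArea)
x=np.array([ray(c,u,v,0.074)[:2] for u,v in k[:,0,:]],np.float32)*1000; print('roof',cv2.minAreaRect(x))
# heights along line through pallet centre
for u,v in [(320,200),(320,240),(300,242),(345,242),(270,210),(274,210),(266,210),(320,180),(372,210)]: print((u,v),np.round(P[v,u],3),hsv[v,u])
print('cab',np.round(P[[285,340,313,313],[560,560,540,580]],3), cv2.resize(c['image'][295:330,540:580],(1,1)).tolist())
cv2.imwrite('pics/crop2.png',np.hstack([cv2.resize(c['image'][180:260,250:390,::-1],(560,320),interpolation=cv2.INTER_CUBIC),cv2.resize(c['image'][290:330,540:570,::-1],(240,320),interpolation=cv2.INTER_CUBIC)]))
E
```

```text
((634.955810546875, 17.778427124023438), (213.65252685546875, 82.17698669433594), 87.0838394165039) [[588.5, -86.80000305175781], [670.5999755859375, -91.0], [681.4000244140625, 122.4000015258789], [599.4000244140625, 126.5999984741211]]
grip ((497.8594970703125, 27.96910858154297), (11.390539169311523, 36.42445755004883), 0.9877457022666931)
roof ((794.9229125976562, 12.651329040527344), (240.1768035888672, 160.610107421875), 87.03120422363281)
(320, 200) [0.654 0.022 0.011] [12 29 44]
(320, 240) [0.559 0.02  0.009] [15 33 46]
(300, 242) [0.554 0.067 0.003] [126  15 169]
(345, 242) [ 0.556 -0.039  0.   ] [120  18 198]
(270, 210) [0.627 0.138 0.015] [118  19 214]
(274, 210) [0.625 0.128 0.027] [112  24 202]
(266, 210) [0.629 0.149 0.003] [15 19 53]
(320, 180) [0.704 0.023 0.   ] [118  18 217]
(372, 210) [ 0.633 -0.102  0.005] [118  18 204]
cab [[ 0.468 -0.618 -0.146]
 [ 0.323 -0.62  -0.159]
 [ 0.389 -0.617 -0.264]
 [ 0.397 -0.642 -0.096]] [[[206, 210, 215]]]
```

View pics/crop2.png

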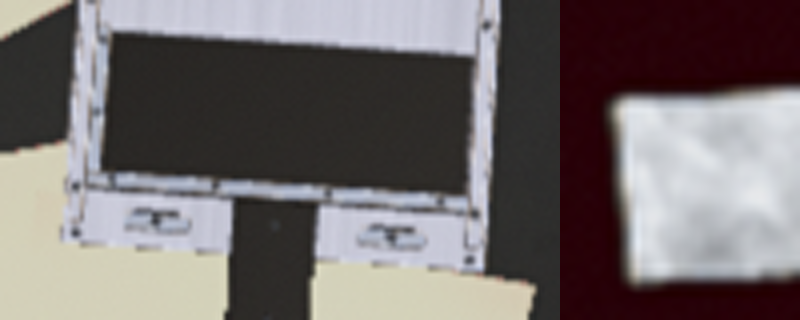

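The (560,313) item is a bright wrinkled wipe, well off the block plane, so it isn't a block. That leaves three aluminium blocks, and the pallet bars and dock show clearly. From this, box yaw is about −2.95° and the pallet corner is near (597,126) mm. I'll set out towards the block at (406,306).

```bash
cat > go.py <<'E'
from h import *
def go(x,y,z,psi_deg,o=None):
    """numbers from present pose to TCP x,y,z (mm), tool x yaw psi, pointing down"""
    o=o or bot.get_obs(); T=R.from_quat(o['tool_rot']); p=np.array(o['eef_pos'])*1000
    d=T.inv().apply(np.array([x,y,z])-p)
    tgt=R.from_euler('z',psi_deg,degrees=True)*R.from_euler('x',180,degrees=True)
    rv=(T.inv()*tgt).as_rotvec()
    psi=np.degrees(np.arctan2(*T.as_matrix()[[1,0],0]))
    print('at',np.round(p,1),'psi',round(psi,2),'-> slide',np.round(d/250,3),'rot',np.round(rv/.5,3),'F',np.round(o['ft_force'],1),'w',round(o['grip_width']*1000,1),'t',round(o['clock'],2))
E
python3 -c "
from go import *
go(408,-178.5,180,22.4)"
```

```text
at [ 109.9 -487.2  230.5] psi 12.7 -> slide [ 1.435 -0.942  0.204] rot [-0.004 -0.    -0.338] F [0.6 0.5 0.5] w 85.4 t 0.1
```

Emit:
drive_tool(slide=[[0.15,-0.12,0],[0.35,-0.25,0],[0.55,-0.38,0],[0.75,-0.5,0],[0.9,-0.6,0],[1,-0.66,0],[1,-0.66,0],[1,-0.66,0]], rotation=[[0,0,-0.1],[0,0,-0.2],[0,0,-0.34],[0,0,-0.34],[0,0,-0.34],[0,0,-0.34],[0,0,-0.34],[0,0,-0.34]], gripper=1)

```text
clock: 1.1
eef_pos: [0.3171, -0.2719, 0.231]
tool_rot: [0.981, 0.195, -0.0, -0.0]
ft_force: [-0.9, -0.1, 0.3]
grip_width: 0.0856
grasp_force: 0.0
```

```bash
python3 -c "
from go import *
go(408,-178.5,130,22.4)"
```

```text
at [ 317.1 -271.9  231. ] psi 22.45 -> slide [ 0.479 -0.206  0.404] rot [-0.001  0.002  0.002] F [-0.9 -0.1  0.3] w 85.6 t 1.1
```

Emit:
drive_tool(slide=[[0.12,-0.05,0.1],[0.24,-0.1,0.2],[0.36,-0.15,0.3],[0.48,-0.206,0.4],[0.48,-0.206,0.4],[0.48,-0.206,0.4],[0.48,-0.206,0.4],[0.48,-0.206,0.4]], rotation=[[0,0,0],[0,0,0],[0,0,0],[0,0,0],[0,0,0],[0,0,0],[0,0,0],[0,0,0]])

```text
clock: 2.1
eef_pos: [0.4088, -0.1793, 0.1321]
tool_rot: [0.981, 0.194, 0.001, 0.0]
ft_force: [0.8, -0.0, -0.4]
grip_width: 0.0855
grasp_force: 0.0
```

```bash
python3 -c "
from go import *
from meas import blocks
go(408,-178.5,10,22.4)
c=snap('wrist','w1.png'); print(np.round(c['xyz'],3),np.round(c['camera_matrix'],0).tolist())
for b in blocks(c): print(np.round(b,1))
c=snap('top')
for b in blocks(c): print(np.round(b,1))
"
```

```text
at [ 408.8 -179.3  132.1] psi 22.35 -> slide [-0.002 -0.005  0.488] rot [ 0.002 -0.002 -0.002] F [ 0.8 -0.  -0.4] w 85.5 t 2.1
[ 0.486 -0.147  0.275] [[347.0, 0.0, 314.0], [0.0, 347.0, 239.0], [0.0, 0.0, 1.0]]
[ 28.  221.  341.6  21.9  40.4  11.1 -80. ]
[ 315.   234.   411.5 -178.8   59.9   46.5  -67.7]
[169.  206.  391.8 -71.5  10.    8.8 -49.6]
[ 470.   113.   532.7 -244.9  167.    35.    77.5]
[ 402.   302.   418.4 -173.5   57.2   23.4  -65. ]
[256.  304.  407.8 162.1  59.9  44.7 -83.9]
[213.  225.  586.5 267.5  60.2  44.2 -54.5]
[ 383.    94.   909.3 -124.6   43.1   26.8  -74.4]
[ 381.    78.   948.1 -119.5   38.6   30.5  -74.4]
```

View pics/w1.png

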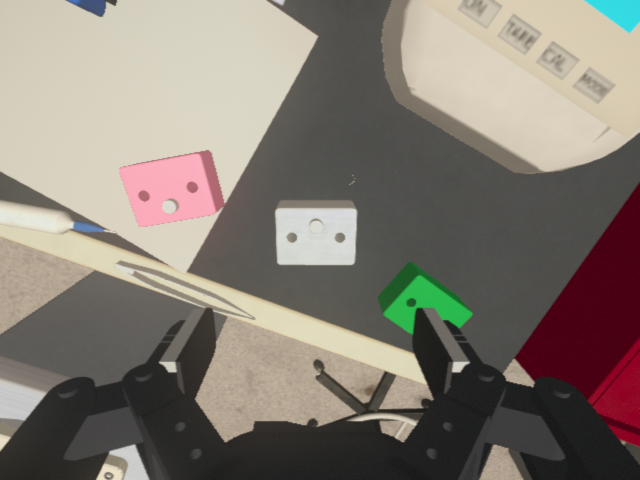

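The wrist view shows the aluminium block at (316,233), square between the fingers, with the pink (172,190) and green (425,300) lookalikes clear of them. I'll descend and grip.

Emit:
drive_tool(slide=[[0,-0.005,0.12],[0,-0.005,0.25],[0,-0.005,0.38],[0,-0.005,0.46],[0,-0.005,0.488],[0,-0.005,0.488],[0,-0.005,0.488],[0,-0.005,0.488]], rotation=[[0,0,0],[0,0,0],[0,0,0],[0,0,0],[0,0,0],[0,0,0],[0,0,0],[0,0,0]], gripper=1)

```text
clock: 3.2
eef_pos: [0.4091, -0.1776, 0.0102]
tool_rot: [0.981, 0.195, 0.001, 0.001]
ft_force: [-0.4, 0.0, 0.7]
grip_width: 0.0856
grasp_force: 0.0
```

Emit:
drive_tool(slide=[[0,0,0],[0,0,0],[0,0,0],[0,0,0],[0,0,0],[0,0,0],[0,0,0],[0,0,0]], rotation=[[0,0,0],[0,0,0],[0,0,0],[0,0,0],[0,0,0],[0,0,0],[0,0,0],[0,0,0]], gripper=0)

```text
clock: 4.2
eef_pos: [0.4091, -0.1777, 0.0102]
tool_rot: [0.981, 0.195, 0.001, 0.001]
ft_force: [-0.3, -0.3, 5.9]
grip_width: 0.0586
grasp_force: 64.6
```

Emit:
drive_tool(slide=[[0,0,-0.05],[0,0,-0.15],[0,0,-0.25],[0,0,-0.35],[0,0,-0.4],[0,0,-0.4],[0,0,-0.4],[0,0,-0.4]], rotation=[[0,0,0],[0,0,0],[0,0,-0.1],[0,0,-0.3],[0,0,-0.6],[0,0,-0.8],[0,0,-1],[0,0,-1]])

```text
clock: 5.2
eef_pos: [0.408, -0.177, 0.1096]
tool_rot: [0.902, 0.431, -0.0, -0.0]
ft_force: [-0.6, 1.1, -1.3]
grip_width: 0.0585
grasp_force: 65.3
```

```bash
python3 -c "
from go import *
c=snap('wrist','w2.png')
go(626.5,100.5,110,87.05)"
```

```text
at [ 408.1 -177.1  109.5] psi 51.0 -> slide [ 1.413 -0.02  -0.002] rot [-1.000e-03 -0.000e+00 -1.258e+00] F [-1.3 -0.  -1.5] w 58.6 t 5.25
```

View pics/w2.png

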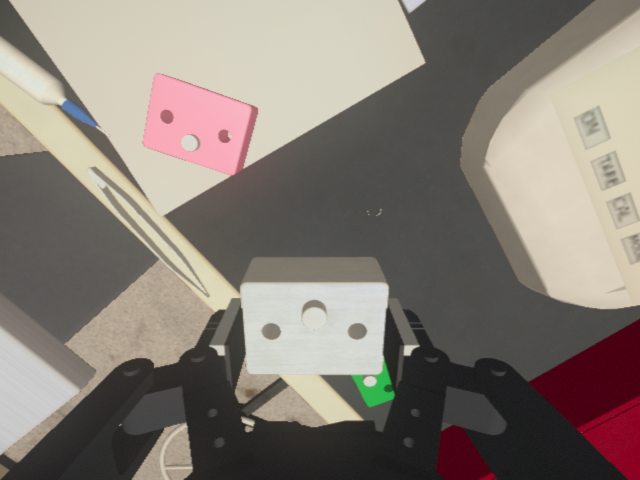

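Emit:
drive_tool(slide=[[0.05,0,0],[0.2,0,0],[0.4,0,0],[0.6,0,0],[0.8,0,0],[0.95,0,0],[0.95,0,0],[0.95,0,0]], rotation=[[0,0,-0.1],[0,0,-0.25],[0,0,-0.4],[0,0,-0.55],[0,0,-0.7],[0,0,-0.9],[0,0,-1],[0,0,-1]])

```text
clock: 6.25
eef_pos: [0.5575, 0.0089, 0.1088]
tool_rot: [0.767, 0.642, -0.0, -0.0]
ft_force: [0.1, 0.2, -2.5]
grip_width: 0.0585
grasp_force: 65.3
```

```bash
python3 -c "
from go import *
c=dict(np.load('last_wrist.npz')); P=cloud(c); 
o=np.array([.4081,-.1771,.1095]); a=np.radians(51)
hsv=cv2.cvtColor(c['image'],cv2.COLOR_RGB2HSV)
m=((abs(P[...,2]-.1275)<.008)&(hsv[...,1]<40)&(hsv[...,2]>110)).astype(np.uint8); m=cv2.morphologyEx(m,cv2.MORPH_OPEN,np.ones((5,5)))
k=max(cv2.findContours(m,cv2.RETR_EXTERNAL,cv2.CHAIN_APPROX_NONE)[0],key=cv2.contourArea)
xy=np.array([ray(c,u,v,.1275)[:2] for u,v in k[:,0]],np.float32)-o[:2].astype(np.float32)
xy=xy@np.array([[np.cos(a),np.sin(a)],[np.sin(a),-np.cos(a)]],np.float32).T*1000
print(cv2.minAreaRect(xy), np.median(P[m>0][:,2]))
go(629.7,100.1,110,87.05)"
```

```text
((2.671497344970703, -3.68658447265625), (48.04631042480469, 66.84256744384766), 0.0038612198550254107) 0.12788654055737503
at [557.5   8.9 108.8] psi 79.84 -> slide [ 0.41   0.22  -0.005] rot [-0.002 -0.    -0.252] F [ 0.1  0.2 -2.5] w 58.5 t 6.25
```

Emit:
drive_tool(slide=[[0.05,0.03,0],[0.13,0.08,0],[0.25,0.14,0],[0.35,0.19,0],[0.4,0.22,0],[0.404,0.22,0],[0.404,0.22,0],[0.404,0.22,0]], rotation=[[0,0,-0.05],[0,0,-0.15],[0,0,-0.252],[0,0,-0.252],[0,0,-0.252],[0,0,-0.252],[0,0,-0.252],[0,0,-0.252]])

```text
clock: 7.25
eef_pos: [0.6291, 0.0963, 0.1094]
tool_rot: [0.726, 0.688, -0.0, -0.0]
ft_force: [-0.0, 0.5, -2.4]
grip_width: 0.0584
grasp_force: 65.3
```

```bash
python3 -c "
from go import *
c=snap('wrist','w3.png')
go(629.7,98.6,30,87.05)"
```

```text
at [629.2  96.3 109.4] psi 86.9 -> slide [0.009 0.002 0.318] rot [-0.001  0.    -0.005] F [-0.5  0.5 -1.5] w 58.3 t 7.3
```

View pics/w3.png

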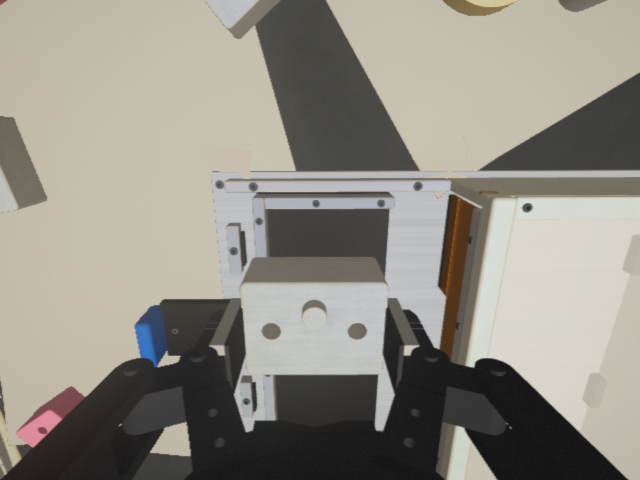

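The block is held level at (315,329). The left bar's inner edge runs along v≈208 and the near bar's inner edge along u≈267, so I'll check the corner from these.

```bash
python3 -c "
from go import *
c=dict(np.load('last_wrist.npz')); P=cloud(c)
for u,v in [(290,208),(380,208),(267,215),(267,250)]: print(u,v,np.round(ray(c,u,v,.026)*1000,1))
for u,v in [(330,203),(260,240),(330,230),(420,230),(145,330)]: print(u,v,np.round(P[v,u]*1000,1))
g=cv2.cvtColor(c['image'],cv2.COLOR_RGB2GRAY); print(g[195:216,290],g[195:216,370],g[230,255:275])
"
```

```text
290 208 [614.8 125.9  26. ]
380 208 [674.9 122.6  26. ]
267 215 [599. 122.  26.]
267 250 [596.5  96.9  26. ]
330 203 [641.6 128.2  27.3]
260 240 [592.7 105.   27.6]
330 230 [641.3 105.1  13.4]
420 230 [709.   98.4   3.9]
145 330 [502.6  42.5  33.8]
[ 97  99 117 163 177 177 177 176 177 178 178 179 179 174  95  67  68  67
  69  67  67] [ 94 100 131 163 176 177 178 178 179 180 179 177 173 142  83  70  69  67
  67  67  68] [174 176 175 174 173 173 173 173 172 168 134 104  96  80  70  68  67  68
  66  67]
```

Emit:
drive_tool(slide=[[0.009,0.004,0.08],[0.009,0.004,0.16],[0.009,0.004,0.22],[0.009,0.004,0.26],[0.009,0.004,0.29],[0.009,0.004,0.29],[0.009,0.004,0.29],[0.009,0.004,0.29]], rotation=[[0,0,0],[0,0,0],[0,0,0],[0,0,0],[0,0,0],[0,0,0],[0,0,0],[0,0,0]])

```text
clock: 8.3
eef_pos: [0.6313, 0.0995, 0.0376]
tool_rot: [0.726, 0.688, 0.001, 0.0]
ft_force: [0.1, -0.1, -1.3]
grip_width: 0.0584
grasp_force: 71.0
```

```bash
python3 -c "
from go import *
go(630,98.6,22.5,87.05)"
```

```text
at [631.3  99.5  37.6] psi 86.97 -> slide [-0.004 -0.005  0.06 ] rot [ 0.003 -0.001 -0.003] F [ 0.1 -0.1 -1.3] w 58.4 t 8.3
```

Emit:
drive_tool(slide=[[-0.004,-0.005,0.02],[-0.004,-0.005,0.04],[-0.004,-0.005,0.055],[-0.004,-0.005,0.06],[-0.004,-0.005,0.06],[-0.004,-0.005,0.06],[-0.004,-0.005,0.06],[-0.004,-0.005,0.06]], rotation=[[0,0,0],[0,0,0],[0,0,0],[0,0,0],[0,0,0],[0,0,0],[0,0,0],[0,0,0]])

```text
clock: 9.3
eef_pos: [0.6293, 0.0984, 0.0224]
tool_rot: [0.726, 0.688, -0.0, 0.0]
ft_force: [-3.8, -1.6, 4.5]
grip_width: 0.0581
grasp_force: 72.0
```

Emit:
drive_tool(slide=[[0,0,0],[0,0,0],[0,0,0],[0,0,0],[0,0,0],[0,0,0],[0,0,0],[0,0,0]], rotation=[[0,0,0],[0,0,0],[0,0,0],[0,0,0],[0,0,0],[0,0,0],[0,0,0],[0,0,0]], gripper=1)

```text
clock: 10.3
eef_pos: [0.6294, 0.0984, 0.0218]
tool_rot: [0.726, 0.688, 0.0, 0.0]
ft_force: [-0.0, -0.5, 0.3]
grip_width: 0.0852
grasp_force: 0.0
```

```bash
python3 -c "
from go import *
go(616,98.6,24,87.05)"
```

```text
at [629.4  98.4  21.8] psi 86.96 -> slide [-0.002 -0.054 -0.009] rot [ 0.    -0.    -0.003] F [-0.  -0.5  0.3] w 85.2 t 10.3
```

Emit:
drive_tool(slide=[[0,-0.015,0.015],[0,-0.03,0.015],[0,-0.045,0.015],[0,-0.06,0.015],[0,-0.07,0.015],[0,-0.08,0.015],[0,-0.09,0.015],[0,-0.1,0.015]], rotation=[[0,0,0],[0,0,0],[0,0,0],[0,0,0],[0,0,0],[0,0,0],[0,0,0],[0,0,0]])

```text
clock: 11.3
eef_pos: [0.6072, 0.1002, 0.0192]
tool_rot: [0.726, 0.688, 0.002, 0.002]
ft_force: [8.2, 1.1, 0.8]
grip_width: 0.0854
grasp_force: 4.0
```

Emit:
drive_tool(slide=[[0,-0.004,0],[0,-0.008,0],[0,-0.012,0],[0,-0.015,0],[0,-0.018,0],[0,-0.018,0],[0,-0.018,0],[0,-0.018,0]], rotation=[[0,0,0],[0,0,0],[0,0,0],[0,0,0],[0,0,0],[0,0,0],[0,0,0],[0,0,0]])

```text
clock: 12.3
eef_pos: [0.6066, 0.1004, 0.0211]
tool_rot: [0.726, 0.688, 0.005, 0.004]
ft_force: [12.5, 0.2, 2.2]
grip_width: 0.0855
grasp_force: 5.6
```

```bash
python3 -c "
from go import *
c=snap('wrist','w4.png')
go(616,98.6,24,87.05)"
```

```text
at [606.6 100.3  21.1] psi 86.94 -> slide [-0.005  0.038 -0.011] rot [ 0.027 -0.003 -0.004] F [10.9 -0.2  2. ] w 85.4 t 12.35
```

View pics/w4.png

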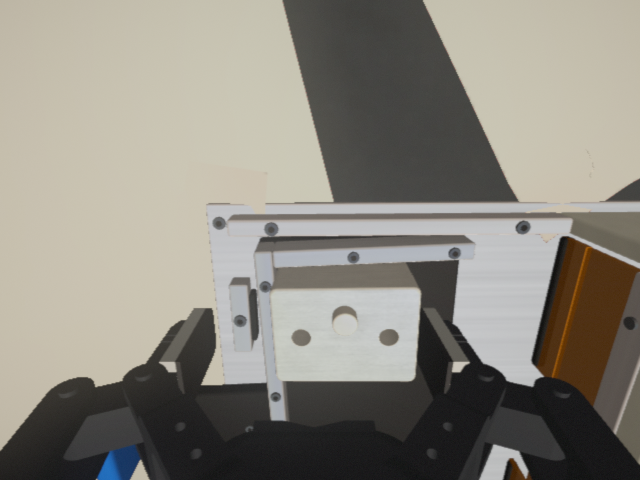

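The wrist view shows block 1 at (345,335) up against the near bar, with the pallet slightly skewed within its rail play. The next centred pushes will straighten it, so I'll retreat and fetch the block at (408,162).

Emit:
drive_tool(slide=[[0,0.05,-0.02],[0,0.07,-0.1],[0,0.06,-0.25],[-0.05,0,-0.4],[0,-0.2,-0.45],[0,-0.4,-0.45],[0.05,-0.6,-0.45],[0.1,-0.75,-0.45]], rotation=[[0,0,0],[0,0,0],[0,0,0],[0,0,0.1],[0,0,0.35],[0,0,0.6],[0,0,0.85],[0,0,1]])

```text
clock: 13.35
eef_pos: [0.4107, 0.1345, 0.1303]
tool_rot: [0.874, 0.486, -0.001, -0.0]
ft_force: [0.3, 0.9, 0.8]
grip_width: 0.0855
grasp_force: 0.0
```

Emit:
drive_tool(slide=[[0,0,0],[0,0,0],[0,0,0],[0,0,0],[0,0,0],[0,0,0],[0,0,0],[0,0,0]], rotation=[[0,0,0.2],[0,0,0.45],[0,0,0.7],[0,0,0.95],[0,0,1],[0,0,1],[0,0,1],[0,0,1]])

```text
clock: 14.35
eef_pos: [0.414, 0.1349, 0.1305]
tool_rot: [0.967, 0.256, -0.0, -0.0]
ft_force: [1.1, 0.6, -0.6]
grip_width: 0.0852
grasp_force: 0.0
```

```bash
python3 -c "
from go import *
from meas import blocks
c=snap('top')
for b in blocks(c): print(np.round(b,1))
go(409,162,10,5.9)"
```

```text
[289.  224.  599.3  88.3  55.5  38.6 -86.1]
[275.  220.  600.6 122.3  39.7  18.5   1.6]
[213.  225.  586.3 267.7  59.6  44.2 -54.6]
[287.  206.  635.   98.9  43.9  28.2 -89. ]
[175.  172.  710.6 361.2  66.6  16.2   1.1]
[ 383.    94.   908.5 -121.9   44.7   26.8  -74.4]
[ 381.    78.   949.4 -117.6   40.8   32.3  -88.9]
at [414.  134.9 130.5] psi 29.69 -> slide [ 0.036 -0.104  0.482] rot [-0.    0.    0.83] F [-0.3 -0.4 -0.2] w 85.4 t 14.4
```

Emit:
drive_tool(slide=[[0.01,-0.03,0],[0.03,-0.08,0],[0.036,-0.104,0],[0.036,-0.104,0],[0.036,-0.104,0],[0.036,-0.104,0],[0.036,-0.104,0],[0.036,-0.104,0]], rotation=[[0,0,0.2],[0,0,0.4],[0,0,0.6],[0,0,0.75],[0,0,0.83],[0,0,0.83],[0,0,0.83],[0,0,0.83]])

```text
clock: 15.4
eef_pos: [0.4216, 0.0921, 0.1306]
tool_rot: [0.996, 0.09, -0.003, -0.025]
ft_force: [0.0, -1.3, -0.3]
grip_width: 0.0855
grasp_force: 0.0
```

```bash
python3 -c "
from go import *
from meas import blocks
c=snap('wrist')
for b in blocks(c): print(np.round(b,1))
go(409,162,10,5.9)"
```

```text
[353.  342.  338.1  50.   80.1   9.7 -77.7]
[528.  316.  391.  -77.6  10.3   9.   21. ]
[ 29.  257.  361.1 318.5  29.1  11.6  77. ]
[228.  233.  411.3 162.2  61.4  47.4 -83.7]
[ 66.  144.  455.6 283.3   9.6   9.5 -40.1]
[545.   20.  583.7  -5.8 134.3   7.5  89.2]
at [421.6  92.1 130.6] psi 10.33 -> slide [ 0.001 -0.26   0.496] rot [-0.101  0.007  0.155] F [-0.4 -0.5 -0.1] w 85.4 t 15.45
```

```bash
python3 -c "
from go import *
o=bot.get_obs(); print(np.round(o['joint_pos'],3),np.round(o['joint_vel'],3),np.round(o['tau'],2))
c=snap('side','s2.png')"
```

```text
[ 0.179  0.184 -0.345  1.044  0.051  3.141] [ 0.002  0.    -0.001 -0.002 -0.     0.001] [-4.000e-02 -3.174e+01  2.259e+01  1.000e-02  1.700e-01 -0.000e+00]
```

View pics/s2.png

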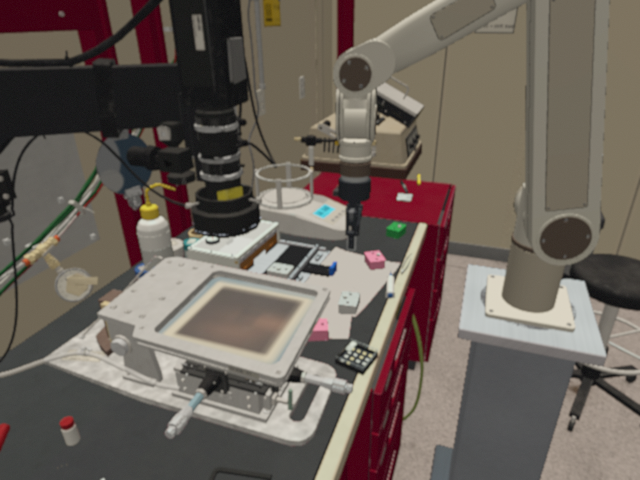

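The last joint hit its limit (q6 = 3.14). The side view shows the gripper hovering short of block 2. From the readings q6 = q1 − ψ + π, so I'll take this block with the tool half a turn round (ψ ≈ 186°).

Emit:
drive_tool(slide=[[0,0,0],[0,0,0],[0,0,0],[0,0,0],[0,0,0],[0,0,0],[0,0,0],[0,0,0]], rotation=[[0,0,-0.2],[0,0,-0.5],[0,0,-0.8],[0,0,-1],[0,0,-1],[0,0,-1],[0,0,-1],[0,0,-1]])

```text
clock: 16.5
eef_pos: [0.4216, 0.0916, 0.1306]
tool_rot: [0.943, 0.333, 0.003, -0.025]
ft_force: [0.1, 0.3, 0.2]
grip_width: 0.0853
grasp_force: 0.0
```

Emit:
drive_tool(slide=[[0,0,0],[0,0,0],[0,0,0],[0,0,0],[0,0,0],[0,0,0],[0,0,0],[0,0,0]], rotation=[[0,0,-0.2],[0,0,-0.5],[0,0,-0.8],[0,0,-1],[0,0,-1],[0,0,-1],[0,0,-1],[0,0,-1]])

```text
clock: 17.5
eef_pos: [0.4216, 0.0916, 0.1306]
tool_rot: [0.831, 0.556, 0.009, -0.024]
ft_force: [0.3, 0.3, -0.4]
grip_width: 0.0855
grasp_force: 0.0
```

Emit:
drive_tool(slide=[[0,0,0],[0,0,0],[0,0,0],[0,0,0],[0,0,0],[0,0,0],[0,0,0],[0,0,0]], rotation=[[0,0,-0.2],[0,0,-0.5],[0,0,-0.8],[0,0,-1],[0,0,-1],[0,0,-1],[0,0,-1],[0,0,-1]])

```text
clock: 18.5
eef_pos: [0.4217, 0.0916, 0.1306]
tool_rot: [0.668, 0.744, 0.015, -0.021]
ft_force: [0.1, 0.0, -0.3]
grip_width: 0.0852
grasp_force: 0.0
```

Emit:
drive_tool(slide=[[0,0,0],[0,0,0],[0,0,0],[0,0,0],[0,0,0],[0,0,0],[0,0,0],[0,0,0]], rotation=[[0,0,-0.2],[0,0,-0.5],[0,0,-0.8],[0,0,-1],[0,0,-1],[0,0,-1],[0,0,-1],[0,0,-1]])

```text
clock: 19.5
eef_pos: [0.4217, 0.0916, 0.1306]
tool_rot: [0.463, 0.886, 0.019, -0.016]
ft_force: [-0.1, 0.3, -0.7]
grip_width: 0.0855
grasp_force: 0.0
```

Emit:
drive_tool(slide=[[0,0,0],[0,0,0],[0,0,0],[0,0,0],[0,0,0],[0,0,0],[0,0,0],[0,0,0]], rotation=[[0,0,-0.2],[0,0,-0.5],[0,0,-0.8],[0,0,-1],[0,0,-1],[0,0,-1],[0,0,-1],[0,0,-1]])

```text
clock: 20.5
eef_pos: [0.4216, 0.0916, 0.1306]
tool_rot: [0.229, 0.973, 0.023, -0.011]
ft_force: [-0.3, -0.2, 0.2]
grip_width: 0.085
grasp_force: 0.0
```

```bash
python3 -c "
from go import *
go(409,162,130,185.9)"
```

```text
at [421.6  91.6 130.6] psi 153.52 -> slide [0.171 0.229 0.017] rot [ 0.095 -0.04  -1.131] F [-0.3 -0.2  0.2] w 85.0 t 20.5
```

Emit:
drive_tool(slide=[[0.04,0.06,0],[0.1,0.13,0],[0.15,0.2,0],[0.171,0.229,0],[0.171,0.229,0],[0.171,0.229,0],[0.171,0.229,0],[0.171,0.229,0]], rotation=[[0.02,-0.01,-0.2],[0.04,-0.02,-0.45],[0.07,-0.03,-0.7],[0.08,-0.035,-0.9],[0.085,-0.035,-1],[0.085,-0.035,-1],[0.085,-0.035,-1],[0.085,-0.035,-1]])

```text
clock: 21.5
eef_pos: [0.409, 0.1616, 0.1342]
tool_rot: [-0.018, 1.0, 0.002, -0.001]
ft_force: [0.2, -0.1, 0.5]
grip_width: 0.0855
grasp_force: 0.0
```

```bash
python3 -c "
from go import *
from meas import blocks
c=snap('wrist')
for b in blocks(c): print(np.round(b,1))
go(410,162,90,186.1)"
```

```text
[228.  435.  605.4  90.9  18.2  12.4 -62.1]
[267.  417.  584.3 126.2  14.7   7.  -88.3]
[232.  416.  584.2  93.7  46.5   9.2  89.3]
[405.  419.  578.1 251.2  56.7  30.3 -22.8]
[458.  302.  460.3 281.2   9.6   8.9   9.4]
[6.120e+02 3.480e+02 5.047e+02 4.207e+02 1.337e+02 2.760e+01 4.000e-01]
[313.  236.  408.6 162.1  59.9  47.3 -83.9]
[535.  175.  356.4 319.6  29.2  11.7  76.7]
[156.  124.  331.2  51.9  80.8  10.2 -78.7]
at [409.  161.6 134.2] psi -177.88 -> slide [-0.005  0.     0.177] rot [ 0.01  -0.005 -0.139] F [-0.1 -0.3 -0.2] w 85.4 t 21.55
```

Emit:
drive_tool(slide=[[-0.004,-0.002,0.08],[-0.004,-0.002,0.2],[-0.004,-0.002,0.32],[-0.004,-0.002,0.42],[-0.004,-0.002,0.48],[-0.004,-0.002,0.495],[-0.004,-0.002,0.495],[-0.004,-0.002,0.495]], rotation=[[0.01,-0.005,-0.07],[0.01,-0.005,-0.139],[0.01,-0.005,-0.139],[0.01,-0.005,-0.139],[0.01,-0.005,-0.139],[0.01,-0.005,-0.139],[0.01,-0.005,-0.139],[0.01,-0.005,-0.139]])

```text
clock: 22.55
eef_pos: [0.4103, 0.1622, 0.0112]
tool_rot: [-0.054, 0.999, 0.0, 0.001]
ft_force: [-0.5, 0.2, 0.3]
grip_width: 0.0855
grasp_force: 0.0
```

Emit:
drive_tool(slide=[[0,0,0],[0,0,0],[0,0,0],[0,0,0],[0,0,0],[0,0,0],[0,0,0],[0,0,0]], rotation=[[0,0,0],[0,0,0],[0,0,0],[0,0,0],[0,0,0],[0,0,0],[0,0,0],[0,0,0]], gripper=0)

```text
clock: 23.55
eef_pos: [0.4102, 0.1621, 0.0114]
tool_rot: [-0.054, 0.999, 0.0, 0.001]
ft_force: [-1.5, 0.2, 5.8]
grip_width: 0.0585
grasp_force: 64.5
```

Emit:
drive_tool(slide=[[0,0,-0.05],[0,0,-0.15],[0,0,-0.25],[0,0,-0.35],[0,0,-0.4],[0,0,-0.4],[0,0,-0.4],[0,0,-0.4]], rotation=[[0,0,0],[0,0,0.1],[0,0,0.3],[0,0,0.5],[0,0,0.75],[0,0,1],[0,0,1],[0,0,1]])

```text
clock: 24.55
eef_pos: [0.4093, 0.1618, 0.1104]
tool_rot: [0.194, 0.981, -0.0, -0.0]
ft_force: [-0.1, 0.0, -2.3]
grip_width: 0.0579
grasp_force: 65.4
```

Emit:
drive_tool(slide=[[0,0,0],[0,0,0],[0,0,0],[0,0,0],[0,0,0],[0,0,0],[0,0,0],[0,0,0]], rotation=[[0,0,0.15],[0,0,0.35],[0,0,0.6],[0,0,0.85],[0,0,1],[0,0,1],[0,0,1],[0,0,1]])

```text
clock: 25.55
eef_pos: [0.4095, 0.162, 0.1104]
tool_rot: [0.431, 0.902, -0.0, -0.0]
ft_force: [-0.5, 0.8, -1.9]
grip_width: 0.0583
grasp_force: 65.4
```

```bash
python3 -c "
from go import *
from pal import *
c=snap('top','t2.png')
m,xy,xb=pallet(c)
print('grip',cv2.minAreaRect(xb))
from meas import blocks
for b in blocks(c): print(np.round(b,1))
go(620,53,110,87.05)"
```

```text
grip ((494.50201416015625, 24.49492073059082), (9.107090950012207, 34.140655517578125), 0.9871162176132202)
[288.  226.  588.4  88.5  53.1  18.6 -89. ]
[213.  225.  586.3 267.7  59.7  44.2 -54.5]
[282.  216.  610.9 109.5  68.4  40.4 -58.2]
[280.  202.  644.4 107.2  46.4  37.7 -88.4]
[175.  172.  710.6 361.6  66.7  16.2   2.7]
[ 382.    94.   908.5 -121.9   44.7   26.8  -74.4]
[ 381.    78.   948.2 -119.8   43.9   30.5  -74.4]
at [409.6 161.9 110.4] psi 128.89 -> slide [-0.868  0.382  0.002] rot [-0.     0.     1.461] F [ 0.4  1.  -1.8] w 58.4 t 25.6
```

View pics/t2.png

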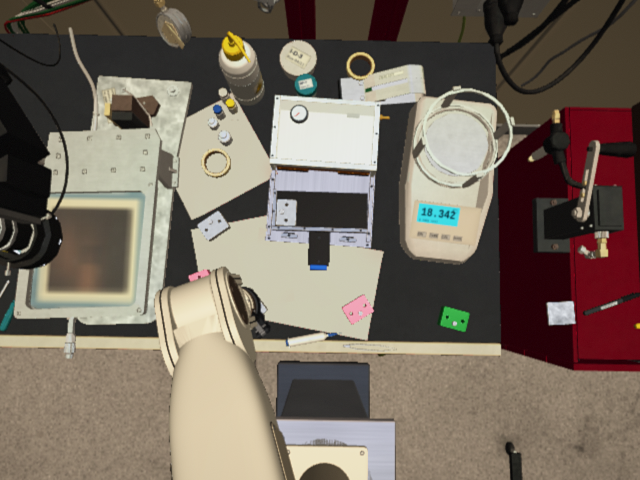

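The top view shows block 1 on the pallet at (287,213), the last block still at (213,225), and the pallet drawn slightly back with the grip at (317,267). I'll carry block 2 over.

Emit:
drive_tool(slide=[[-0.05,0.02,0],[-0.2,0.1,0],[-0.4,0.2,0],[-0.6,0.3,0],[-0.8,0.36,0],[-0.868,0.4,0],[-0.868,0.4,0],[-0.868,0.4,0]], rotation=[[0,0,0.1],[0,0,0.25],[0,0,0.4],[0,0,0.55],[0,0,0.75],[0,0,0.95],[0,0,1],[0,0,1]])

```text
clock: 26.6
eef_pos: [0.6229, 0.0556, 0.1099]
tool_rot: [0.641, 0.767, -0.001, -0.001]
ft_force: [0.5, -0.1, -2.0]
grip_width: 0.058
grasp_force: 65.5
```

Emit:
drive_tool(slide=[[0,0,0],[0,0,0],[0,0,0],[0,0,0],[0,0,0],[0,0,0],[0,0,0],[0,0,0]], rotation=[[0,0,0.15],[0,0,0.35],[0,0,0.461],[0,0,0.461],[0,0,0.461],[0,0,0.461],[0,0,0.461],[0,0,0.461]])

```text
clock: 27.6
eef_pos: [0.6236, 0.0557, 0.1104]
tool_rot: [0.725, 0.688, -0.0, 0.0]
ft_force: [-0.3, -1.2, -3.2]
grip_width: 0.0581
grasp_force: 65.4
```

```bash
python3 -c "
from go import *
c=snap('wrist','w5.png')
go(626,53,36,87.05)"
```

```text
at [623.6  55.7 110.4] psi 87.0 -> slide [-0.01   0.01   0.298] rot [ 0.     0.    -0.002] F [-0.4  0.2 -2.2] w 58.4 t 27.65
```

View pics/w5.png

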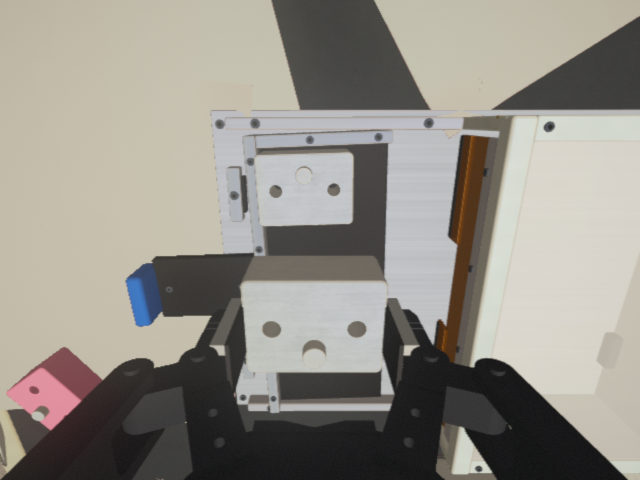

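Block 1 sits at (305,187) in the corner. The held block is at (315,325) and the near bar's inner edge is at about u=265. Next I'll compute the gaps.

```bash
python3 -c "
from go import *
c=dict(np.load('last_wrist.npz')); P=cloud(c); hsv=cv2.cvtColor(c['image'],cv2.COLOR_RGB2HSV)
m=((abs(P[...,2]-.040)<.005)&(hsv[...,1]<45)&(hsv[...,2]>110)).astype(np.uint8); m[240:]=0; m=cv2.morphologyEx(m,cv2.MORPH_OPEN,np.ones((5,5)))
k=max(cv2.findContours(m,cv2.RETR_EXTERNAL,cv2.CHAIN_APPROX_NONE)[0],key=cv2.contourArea)
xy=np.array([ray(c,u,v,.040)[:2] for u,v in k[:,0]],np.float32)*1000
r=cv2.minAreaRect(xy); print(r,np.round(cv2.boxPoints(r),1).tolist())
g=cv2.cvtColor(c['image'],cv2.COLOR_RGB2GRAY).astype(int)
L=[]
for v in [150,232,238,244,250]:
    row=np.diff(g[v,235:285]); print(v,[ (235+i,row[i]) for i in np.where(abs(row)>25)[0]])
for u in [260,300,340,375]:
    col=np.diff(g[105:165,u]); print('u',u,[(105+i,col[i]) for i in np.where(abs(col)>18)[0]])
for u,v in [(265,240),(264,232),(266,250),(300,146),(375,142)]: print(u,v,np.round(ray(c,u,v,.026)*1000,1))
"
```

```text
((619.914794921875, 99.60993957519531), (45.279273986816406, 59.775970458984375), 88.5986328125) [[589.5, 77.69999694824219], [649.2000122070312, 76.19999694824219], [650.2999877929688, 121.5], [590.5999755859375, 123.0]]
150 [(np.int64(255), np.int64(-30))]
232 [(np.int64(262), np.int64(-35)), (np.int64(263), np.int64(-26))]
238 [(np.int64(263), np.int64(-29))]
244 [(np.int64(263), np.int64(-34)), (np.int64(264), np.int64(-31))]
250 [(np.int64(255), np.int64(-32)), (np.int64(261), np.int64(32)), (np.int64(264), np.int64(-30))]
u 260 [(np.int64(109), np.int64(-32)), (np.int64(110), np.int64(29)), (np.int64(116), np.int64(-26)), (np.int64(133), np.int64(-55)), (np.int64(135), np.int64(39)), (np.int64(147), np.int64(-67)), (np.int64(148), np.int64(-25)), (np.int64(154), np.int64(52))]
u 300 [(np.int64(108), np.int64(25)), (np.int64(109), np.int64(41)), (np.int64(110), np.int64(22)), (np.int64(116), np.int64(-21)), (np.int64(131), np.int64(-30)), (np.int64(132), np.int64(-37)), (np.int64(133), np.int64(42)), (np.int64(145), np.int64(-38)), (np.int64(146), np.int64(-48)), (np.int64(149),
[... 254 characters left out ...]
), np.int64(25)), (np.int64(144), np.int64(-71)), (np.int64(145), np.int64(-20)), (np.int64(148), np.int64(21)), (np.int64(151), np.int64(28)), (np.int64(152), np.int64(39))]
u 375 [(np.int64(108), np.int64(26)), (np.int64(109), np.int64(69)), (np.int64(115), np.int64(-19)), (np.int64(128), np.int64(-43)), (np.int64(129), np.int64(-28)), (np.int64(130), np.int64(45)), (np.int64(133), np.int64(-23)), (np.int64(134), np.int64(-25)), (np.int64(139), np.int64(33)), (np.int64(140), np.int64(22)), (np.int64(142), np.int64(-38)), (np.int64(143), np.int64(-49))]
265 240 [590.2  63.3  26. ]
264 232 [590.1  69.2  26. ]
266 250 [590.2  55.9  26. ]
300 146 [618.6 125.   26. ]
375 142 [666.1 124.9  26. ]
```

Emit:
drive_tool(slide=[[-0.012,0.004,0.08],[-0.012,0.004,0.16],[-0.012,0.004,0.24],[-0.012,0.004,0.29],[-0.012,0.004,0.31],[-0.012,0.004,0.31],[-0.012,0.004,0.31],[-0.012,0.004,0.31]], rotation=[[0,0,-0.03],[0,0,-0.03],[0,0,-0.03],[0,0,-0.03],[0,0,-0.03],[0,0,-0.03],[0,0,-0.03],[0,0,-0.03]])

```text
clock: 28.65
eef_pos: [0.625, 0.0527, 0.0338]
tool_rot: [0.72, 0.694, 0.001, 0.001]
ft_force: [0.2, -0.3, -1.9]
grip_width: 0.0585
grasp_force: 65.4
```

```bash
python3 -c "
from go import *
go(624,52.5,23,88)"
```

```text
at [625.   52.7  33.8] psi 87.86 -> slide [-0.001 -0.004  0.043] rot [ 0.003 -0.    -0.005] F [ 0.2 -0.3 -1.9] w 58.5 t 28.65
```

Emit:
drive_tool(slide=[[0,-0.003,0.02],[0,-0.003,0.035],[0,-0.003,0.044],[0,-0.003,0.044],[0,-0.003,0.044],[0,-0.003,0.044],[0,-0.003,0.044],[0,-0.003,0.044]], rotation=[[0,0,0],[0,0,0],[0,0,0],[0,0,0],[0,0,0],[0,0,0],[0,0,0],[0,0,0]])

```text
clock: 29.65
eef_pos: [0.6235, 0.0527, 0.0234]
tool_rot: [0.72, 0.694, 0.0, 0.0]
ft_force: [-2.5, -0.1, 6.7]
grip_width: 0.0584
grasp_force: 66.5
```

Emit:
drive_tool(slide=[[0,0,0],[0,0,0],[0,0,0],[0,0,0],[0,0,0],[0,0,0],[0,0,0],[0,0,0]], rotation=[[0,0,0],[0,0,0],[0,0,0],[0,0,0],[0,0,0],[0,0,0],[0,0,0],[0,0,0]], gripper=1)

```text
clock: 30.65
eef_pos: [0.6237, 0.0527, 0.022]
tool_rot: [0.72, 0.694, -0.0, 0.0]
ft_force: [0.2, -0.5, -0.2]
grip_width: 0.0854
grasp_force: 0.0
```

Emit:
drive_tool(slide=[[0,-0.015,0.015],[0,-0.03,0.015],[0,-0.045,0.015],[0,-0.055,0.015],[0,-0.065,0.015],[0,-0.075,0.015],[0,-0.085,0.015],[0,-0.095,0.015]], rotation=[[0,0,0],[0,0,0],[0,0,0],[0,0,0],[0,0,0],[0,0,0],[0,0,0],[0,0,0]])

```text
clock: 31.65
eef_pos: [0.6035, 0.0541, 0.0199]
tool_rot: [0.72, 0.694, 0.003, 0.002]
ft_force: [5.9, 0.5, -0.7]
grip_width: 0.0857
grasp_force: 2.9
```

```bash
python3 -c "
from go import *
go(624,52.5,23,88)"
```

```text
at [603.5  54.1  19.9] psi 87.88 -> slide [-0.003  0.082 -0.012] rot [ 0.015 -0.002 -0.004] F [ 5.9  0.5 -0.7] w 85.7 t 31.65
```

Emit:
drive_tool(slide=[[0,0.03,0],[0,0.04,-0.05],[0,0.04,-0.2],[0.1,0.02,-0.35],[0.3,0,-0.44],[0.5,-0.02,-0.44],[0.7,-0.03,-0.44],[0.85,-0.03,-0.44]], rotation=[[0,0,0],[0,0,0],[0,0,0],[0,0,0.2],[0,0,0.45],[0,0,0.7],[0,0,0.95],[0,0,1]])

```text
clock: 32.65
eef_pos: [0.5997, 0.2682, 0.1289]
tool_rot: [0.869, 0.494, -0.0, -0.0]
ft_force: [-0.8, -0.4, 0.6]
grip_width: 0.0852
grasp_force: 0.0
```

Emit:
drive_tool(slide=[[0,0,0],[0,0,0],[0,0,0],[0,0,0],[0,0,0],[0,0,0],[0,0,0],[0,0,0]], rotation=[[0,0,0.2],[0,0,0.45],[0,0,0.7],[0,0,0.83],[0,0,0.83],[0,0,0.83],[0,0,0.83],[0,0,0.83]])

```text
clock: 33.65
eef_pos: [0.6003, 0.2662, 0.1282]
tool_rot: [0.953, 0.304, -0.0, 0.0]
ft_force: [-0.7, -0.7, 0.3]
grip_width: 0.0854
grasp_force: 0.0
```

```bash
python3 -c "
from go import *
from meas import blocks
c=snap('wrist')
for b in blocks(c): print(np.round(b,1))
go(587,267.5,10,35.5)
c=snap('top')
P=cloud(c);hsv=cv2.cvtColor(c['image'],cv2.COLOR_RGB2HSV)
for b in blocks(c,.033,.048): print(np.round(b,1))
"
```

```text
[518.  342.  626.6  81.4 125.1  65.9  74.5]
[302.  248.  589.2 269.7  60.   47.  -54.6]
[601.  170.  758.9 133.9  69.   18.1  -2.9]
[524.   12.  793.  246.6  28.4  13.4 -64.4]
[ 2.780e+02  3.100e+01  6.996e+02  3.641e+02  4.980e+01  1.940e+01
 -3.000e-01]
at [600.4 266.2 128.2] psi 35.44 -> slide [-0.04  -0.035  0.473] rot [ 0.     0.    -0.002] F [-0.4 -0.6 -0. ] w 85.3 t 33.7
[ 561.   313.   399.7 -530.4   60.7   50.   -86.2]
[296.  214.  616.7  77.6  90.2  60.8 -89. ]
[ 392.    92.   915.1 -145.5   35.2   26.8  -74.4]
[ 390.    76.   954.4 -140.    31.8   27.9    7. ]
[298.   58.  995.4  80.2  82.6  81.4   1.1]
```

Emit:
drive_tool(slide=[[-0.02,-0.02,0.06],[-0.038,-0.038,0.15],[-0.038,-0.038,0.27],[-0.038,-0.038,0.38],[-0.038,-0.038,0.45],[-0.038,-0.038,0.473],[-0.038,-0.038,0.473],[-0.038,-0.038,0.473]], rotation=[[0,0,0],[0,0,0],[0,0,0],[0,0,0],[0,0,0],[0,0,0],[0,0,0],[0,0,0]])

```text
clock: 34.75
eef_pos: [0.5881, 0.2689, 0.0113]
tool_rot: [0.953, 0.304, 0.001, -0.0]
ft_force: [-0.5, 0.4, 0.5]
grip_width: 0.0853
grasp_force: 0.0
```

Emit:
drive_tool(slide=[[0,0,0],[0,0,0],[0,0,0],[0,0,0],[0,0,0],[0,0,0],[0,0,0],[0,0,0]], rotation=[[0,0,0],[0,0,0],[0,0,0],[0,0,0],[0,0,0],[0,0,0],[0,0,0],[0,0,0]], gripper=0)

```text
clock: 35.75
eef_pos: [0.588, 0.2689, 0.0113]
tool_rot: [0.953, 0.304, 0.001, -0.0]
ft_force: [0.6, -0.7, 5.1]
grip_width: 0.0582
grasp_force: 66.9
```

Emit:
drive_tool(slide=[[0,0,-0.05],[0,0,-0.15],[0,0,-0.25],[0,0,-0.35],[0,0,-0.4],[0,0,-0.4],[0,0,-0.4],[0,0,-0.4]], rotation=[[0,0,0],[0,0,-0.1],[0,0,-0.3],[0,0,-0.5],[0,0,-0.75],[0,0,-0.9],[0,0,-0.9],[0,0,-0.9]])

```text
clock: 36.75
eef_pos: [0.5867, 0.2683, 0.1095]
tool_rot: [0.861, 0.509, -0.001, 0.0]
ft_force: [0.5, 0.0, -1.9]
grip_width: 0.0581
grasp_force: 66.1
```

```bash
python3 -c "
from go import *
go(621,8,110,88)
c=dict(np.load('last_top.npz'));P=cloud(c);z=P[295:332:4,536:586:4,2]; print(np.round(z*1000).astype(int))"
```

```text
at [586.7 268.3 109.5] psi 61.16 -> slide [-0.846  0.622 -0.002] rot [-0.002  0.002 -0.937] F [ 0.5  0.  -1.9] w 58.1 t 36.75
[[-292 -267 -247 -217 -198 -174 -149 -128 -108  -95  -96  -95  -98]
 [-293 -268 -247 -219 -195 -173 -153 -125 -106  -95  -94  -95  -99]
 [-294 -272 -249   45   43   42   46   45   44   42  -99  -95  -95]
 [-289 -274 -242   43   48   44   41   42   42   43  -99  -95  -94]
 [-295 -267 -242   43   45   42   48   43   41   43  -97  -90   41]
 [-297 -269 -243   43   42   47   42   46   43   44  -99  -97   42]
 [-300 -270 -247   44   47   44   47   46   43   42 -100  -94  -94]
 [-301 -273 -243   41   43   46   41   42   46   46  -98 -100  -94]
 [-299 -274 -247 -224 -198 -177 -156 -133 -115  -99  -94  -96  -99]
 [-300 -273 -247 -221 -198 -179 -155 -132 -115 -100  -93  -96 -100]]
```

Emit:
drive_tool(slide=[[-0.05,0.04,0],[-0.2,0.15,0],[-0.36,0.26,0],[-0.52,0.38,0],[-0.68,0.5,0],[-0.82,0.6,0],[-0.846,0.622,0],[-0.846,0.622,0]], rotation=[[0,0,-0.1],[0,0,-0.25],[0,0,-0.4],[0,0,-0.55],[0,0,-0.7],[0,0,-0.85],[0,0,-0.937],[0,0,-0.937]])

```text
clock: 37.75
eef_pos: [0.6214, 0.0071, 0.1096]
tool_rot: [0.72, 0.694, -0.0, -0.0]
ft_force: [-0.6, -0.2, -1.7]
grip_width: 0.0581
grasp_force: 66.1
```

Emit:
drive_tool(slide=[[0,0,0],[0,0,0],[0,0,0],[0,0,0],[0,0,0],[0,0,0],[0,0,0],[0,0,0]], rotation=[[0,0,0],[0,0,0],[0,0,0],[0,0,0],[0,0,0],[0,0,0],[0,0,0],[0,0,0]])

```text
clock: 38.75
eef_pos: [0.6216, 0.0081, 0.11]
tool_rot: [0.719, 0.695, -0.0, 0.0]
ft_force: [-0.3, -0.0, -1.8]
grip_width: 0.0586
grasp_force: 66.1
```

```bash
cat > row.py <<'E'
from go import *
def row(c,vmax=480,z=.040):
    P=cloud(c); hsv=cv2.cvtColor(c['image'],cv2.COLOR_RGB2HSV)
    m=((abs(P[...,2]-z)<.006)&(hsv[...,1]<45)&(hsv[...,2]>110)&(abs(P[...,0]-.62)<.08)&(abs(P[...,1]-.03)<.13)).astype(np.uint8); m[vmax:]=0
    m=cv2.morphologyEx(m,cv2.MORPH_OPEN,np.ones((3,3)))
    for k in cv2.findContours(m,cv2.RETR_EXTERNAL,cv2.CHAIN_APPROX_NONE)[0]:
        if cv2.contourArea(k)<200: continue
        r=cv2.minAreaRect(np.array([ray(c,u,v,z)[:2] for u,v in k[:,0]],np.float32)*1000)
        print(np.round(r[0],1),np.round(r[1],1),round(r[2],1),np.round(cv2.boxPoints(r),1).tolist())
E
python3 -c "
from row import *
c=snap('wrist','w6.png'); row(c,240)
go(620.5,7.5,36,88)"
```

```text
[616.4  77.1] [89.8 60.1] 88.8 [[585.4000244140625, 32.900001525878906], [645.5, 31.600000381469727], [647.4000244140625, 121.4000015258789], [587.2999877929688, 122.5999984741211]]
at [621.6   8.1 110. ] psi 88.06 -> slide [-0.003 -0.004  0.296] rot [0.    0.    0.002] F [-0.7  0.  -1.2] w 58.5 t 38.8
```

View pics/w6.png

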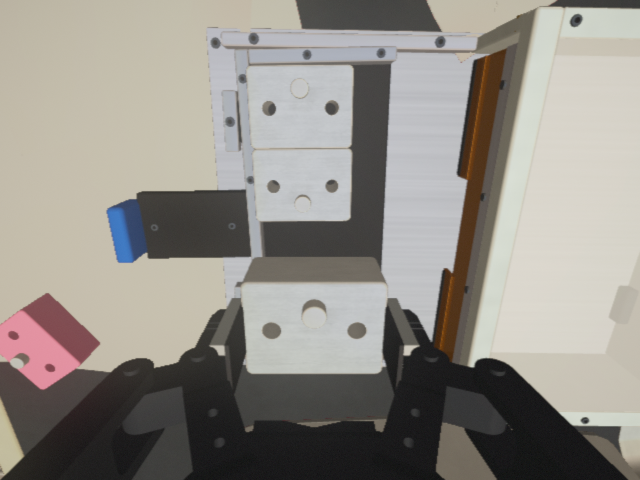

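Blocks 1 and 2 sit tight at (300,107) and (302,185), true to the near bar, and the held third block is at (315,325). I'll place it.

Emit:
drive_tool(slide=[[0.002,-0.006,0.08],[0.002,-0.006,0.16],[0.002,-0.006,0.24],[0.002,-0.006,0.29],[0.002,-0.006,0.31],[0.002,-0.006,0.31],[0.002,-0.006,0.31],[0.002,-0.006,0.31]], rotation=[[0,0,-0.01],[0,0,-0.01],[0,0,-0.01],[0,0,-0.01],[0,0,-0.01],[0,0,-0.01],[0,0,-0.01],[0,0,-0.01]])

```text
clock: 39.8
eef_pos: [0.6207, 0.0088, 0.0333]
tool_rot: [0.717, 0.697, 0.001, 0.001]
ft_force: [-0.1, 0.8, -0.8]
grip_width: 0.0583
grasp_force: 66.1
```

```bash
python3 -c "
from go import *
go(620,8.5,23,88.3)"
```

```text
at [620.7   8.8  33.3] psi 88.35 -> slide [-0.001 -0.003  0.041] rot [0.003 0.    0.002] F [-0.1  0.8 -0.8] w 58.3 t 39.8
```

Emit:
drive_tool(slide=[[0,-0.003,0.02],[0,-0.003,0.035],[0,-0.003,0.042],[0,-0.003,0.042],[0,-0.003,0.042],[0,-0.003,0.042],[0,-0.003,0.042],[0,-0.003,0.042]], rotation=[[0,0,0],[0,0,0],[0,0,0],[0,0,0],[0,0,0],[0,0,0],[0,0,0],[0,0,0]])

```text
clock: 40.8
eef_pos: [0.6192, 0.0087, 0.0233]
tool_rot: [0.717, 0.697, 0.0, 0.0]
ft_force: [-4.4, 0.0, 6.7]
grip_width: 0.0583
grasp_force: 67.1
```

Emit:
drive_tool(slide=[[0,0,0],[0,0,0],[0,0,0],[0,0,0],[0,0,0],[0,0,0],[0,0,0],[0,0,0]], rotation=[[0,0,0],[0,0,0],[0,0,0],[0,0,0],[0,0,0],[0,0,0],[0,0,0],[0,0,0]], gripper=1)

```text
clock: 41.8
eef_pos: [0.6194, 0.0087, 0.022]
tool_rot: [0.717, 0.697, -0.0, 0.0]
ft_force: [0.0, 0.1, 0.2]
grip_width: 0.0853
grasp_force: 0.0
```

Emit:
drive_tool(slide=[[0,-0.015,0.015],[0,-0.03,0.015],[0,-0.045,0.015],[0,-0.055,0.015],[0,-0.065,0.015],[0,-0.075,0.015],[0,-0.085,0.015],[0,-0.095,0.015]], rotation=[[0,0,0],[0,0,0],[0,0,0],[0,0,0],[0,0,0],[0,0,0],[0,0,0],[0,0,0]])

```text
clock: 42.8
eef_pos: [0.5983, 0.0088, 0.0193]
tool_rot: [0.718, 0.697, 0.002, 0.003]
ft_force: [8.3, -1.4, 0.7]
grip_width: 0.0855
grasp_force: 4.1
```

Emit:
drive_tool(slide=[[0,0.03,0],[0,0.04,-0.05],[0,0.04,-0.2],[-0.1,0.04,-0.3],[-0.2,0.04,-0.4],[-0.2,0.04,-0.4],[-0.2,0.04,-0.4],[-0.2,0.04,-0.4]], rotation=[[0,0,0],[0,0,0],[0,0,0],[0,0,0],[0,0,0],[0,0,0],[0,0,0],[0,0,0]], gripper=0)

```text
clock: 43.8
eef_pos: [0.6027, -0.0399, 0.1165]
tool_rot: [0.717, 0.697, -0.001, -0.001]
ft_force: [1.2, 0.6, -1.6]
grip_width: 0.0583
grasp_force: 68.2
```

```bash
python3 -c "
from row import *
c=snap('wrist','w7.png'); row(c)
go(614,-45,18,88)"
```

```text
[614.4  69.2] [74.4 59.9] 87.1 [[582.5999755859375, 33.5], [642.2999877929688, 30.5], [646.2000122070312, 104.80000305175781], [586.4000244140625, 107.9000015258789]]
at [603.  -39.9 116.7] psi 88.41 -> slide [-0.019  0.046  0.395] rot [-0.006 -0.     0.014] F [ 0.1 -0.3 -2.1] w 58.2 t 43.85
```

View pics/w7.png

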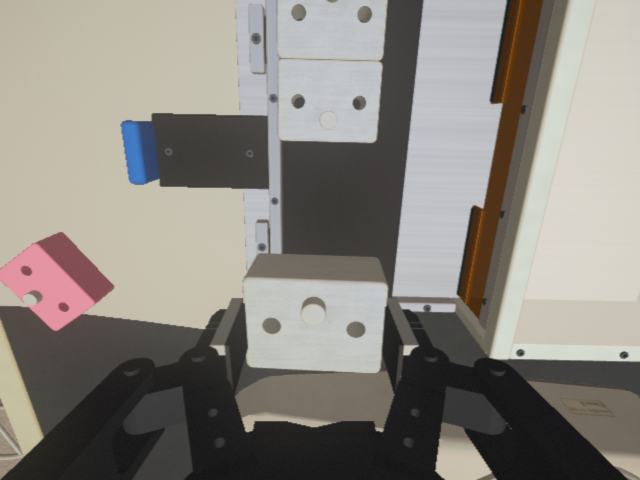

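Shutting the fingers while leaving re-gripped block 3, which is now held at (315,325). Blocks 1 and 2 remain tight and straight, so I'll set block 3 back down and leave with the fingers open.

```bash
python3 -c "
from go import *
go(615,8.5,40,87.1)"
```

```text
at [603.  -39.9 116.7] psi 88.41 -> slide [0.195 0.044 0.307] rot [-0.006 -0.     0.046] F [ 0.1 -0.3 -2.1] w 58.2 t 43.85
```

Emit:
drive_tool(slide=[[0.05,0.02,0],[0.12,0.04,0],[0.18,0.046,0],[0.192,0.046,0.05],[0.192,0.046,0.15],[0.192,0.046,0.25],[0.192,0.046,0.3],[0.192,0.046,0.3]], rotation=[[0,0,0.02],[0,0,0.046],[0,0,0.046],[0,0,0.046],[0,0,0.046],[0,0,0.046],[0,0,0.046],[0,0,0.046]])

```text
clock: 44.85
eef_pos: [0.6159, 0.0067, 0.0417]
tool_rot: [0.725, 0.688, -0.001, -0.001]
ft_force: [0.2, -0.3, -0.4]
grip_width: 0.0584
grasp_force: 68.1
```

```bash
python3 -c "
from go import *
c=snap('wrist'); P=cloud(c); o=bot.get_obs()
print('block top z',np.median(P[290:310,280:350,2])*1000-28)
go(614.5,8.5,24,87.1)"
```

```text
block top z 29.450816644428166
at [616.9   6.7  43. ] psi 87.02 -> slide [ 0.007 -0.01   0.076] rot [-0.001  0.    -0.003] F [ 0.5  0.7 -1.5] w 58.2 t 44.9
```

Emit:
drive_tool(slide=[[0.007,-0.01,0.02],[0.007,-0.01,0.04],[0.007,-0.01,0.06],[0.007,-0.01,0.07],[0.007,-0.01,0.075],[0.007,-0.01,0.075],[0.007,-0.01,0.075],[0.007,-0.01,0.075]], rotation=[[0,0,0],[0,0,0],[0,0,0],[0,0,0],[0,0,0],[0,0,0],[0,0,0],[0,0,0]])

```text
clock: 45.9
eef_pos: [0.6147, 0.0083, 0.0265]
tool_rot: [0.725, 0.688, 0.0, 0.001]
ft_force: [-3.4, -2.9, 10.1]
grip_width: 0.0584
grasp_force: 69.4
```

```bash
python3 -c "
from go import *
go(614.5,8.5,23,87.1)"
```

```text
at [614.7   8.3  26.5] psi 87.02 -> slide [ 0.001 -0.001  0.014] rot [ 0.002  0.001 -0.003] F [-3.4 -2.9 10.1] w 58.4 t 45.9
```

Emit:
drive_tool(slide=[[0,0,0],[0,0,0],[0,0,0],[0,0,0],[0,0,0],[0,0,0],[0,0,0],[0,0,0]], rotation=[[0,0,0],[0,0,0],[0,0,0],[0,0,0],[0,0,0],[0,0,0],[0,0,0],[0,0,0]], gripper=1)

```text
clock: 46.9
eef_pos: [0.6147, 0.0087, 0.0245]
tool_rot: [0.725, 0.689, -0.0, 0.0]
ft_force: [0.1, 0.2, 1.0]
grip_width: 0.0855
grasp_force: 0.0
```

Emit:
drive_tool(slide=[[0,-0.01,0.01],[0,-0.02,0.02],[0,-0.035,0.02],[0,-0.05,0.02],[0,-0.06,0.02],[0,-0.07,0.02],[0,-0.08,0.02],[0,-0.085,0.02]], rotation=[[0,0,0],[0,0,0],[0,0,0],[0,0,0],[0,0,0],[0,0,0],[0,0,0],[0,0,0]])

```text
clock: 47.9
eef_pos: [0.5981, 0.0097, 0.0215]
tool_rot: [0.725, 0.688, 0.003, 0.004]
ft_force: [8.3, -0.2, 0.7]
grip_width: 0.0855
grasp_force: 4.3
```

Emit:
drive_tool(slide=[[0,0.03,0],[0,0.04,-0.05],[0,0.04,-0.2],[-0.05,0.04,-0.35],[-0.15,0.04,-0.4],[-0.2,0.04,-0.4],[-0.2,0.04,-0.4],[-0.2,0.04,-0.4]], rotation=[[0,0,0],[0,0,0],[0,0,0],[0,0,0],[0,0,0],[0,0,0],[0,0,0],[0,0,0]])

```text
clock: 48.9
eef_pos: [0.5999, -0.0401, 0.1182]
tool_rot: [0.725, 0.689, -0.001, -0.001]
ft_force: [0.5, 0.2, -0.3]
grip_width: 0.0856
grasp_force: 0.0
```

```bash
python3 -c "
from row import *
c=snap('wrist','w8.png'); row(c)
go(612,-48,18,87.05)"
```

```text
[613.2  46.3] [119.   59.9] 87.0 [[580.0999755859375, -11.5], [640.0, -14.699999809265137], [646.2000122070312, 104.19999694824219], [586.4000244140625, 107.30000305175781]]
at [600.  -39.9 118.3] psi 87.07 -> slide [-0.03   0.05   0.401] rot [-0.005 -0.     0.001] F [-0.   0.4  0.2] w 85.3 t 48.95
```

View pics/w8.png

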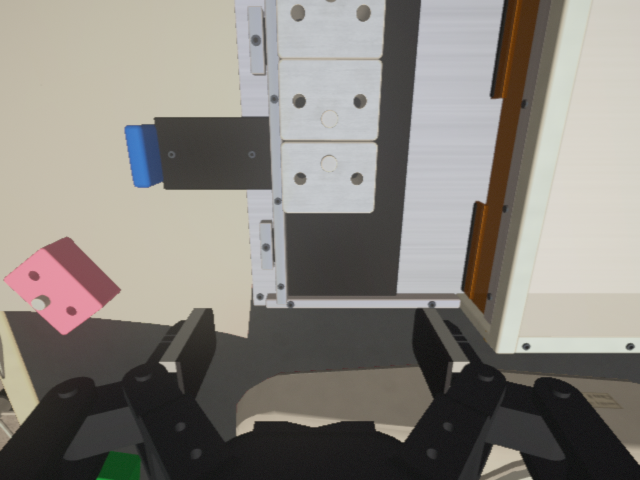

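The row shows all three blocks butted together and straight: yaw −3°, near faces on the bar, block 3 at (328,177). Now I'll shut the fingers and push the row left against the left bar.

Emit:
drive_tool(slide=[[-0.02,0.037,0],[-0.02,0.037,0],[-0.02,0.037,0.1],[-0.02,0.037,0.2],[-0.02,0.037,0.3],[-0.02,0.037,0.36],[-0.02,0.037,0.395],[-0.02,0.037,0.395]], rotation=[[0,0,0],[0,0,0],[0,0,0],[0,0,0],[0,0,0],[0,0,0],[0,0,0],[0,0,0]], gripper=0)

```text
clock: 49.95
eef_pos: [0.6097, -0.0461, 0.0204]
tool_rot: [0.725, 0.689, -0.0, -0.0]
ft_force: [0.2, 0.7, -0.0]
grip_width: 0.0002
grasp_force: 0.0
```

Emit:
drive_tool(slide=[[0.02,0,0],[0.04,0,0],[0.055,0,0],[0.065,0,0],[0.075,0,0],[0.08,0,0],[0.085,0,0],[0.09,0,0]], rotation=[[0,0,0],[0,0,0],[0,0,0],[0,0,0],[0,0,0],[0,0,0],[0,0,0],[0,0,0]])

```text
clock: 50.95
eef_pos: [0.6109, -0.0244, 0.0207]
tool_rot: [0.725, 0.688, -0.001, 0.001]
ft_force: [0.1, -3.2, -0.6]
grip_width: -0.0004
grasp_force: 1.6
```

```bash
python3 -c "
from row import *
go(612,-24,18,87.05)
c=snap('wrist');row(c)"
```

```text
at [610.9 -24.4  20.7] psi 87.0 -> slide [0.002 0.004 0.011] rot [-0.     0.003 -0.002] F [ 0.1 -3.2 -0.6] w -0.4 t 50.95
[613.   40.8] [107.5  59.9] 87.0 [[580.2999877929688, -11.300000190734863], [640.0999755859375, -14.399999618530273], [645.5999755859375, 92.9000015258789], [585.9000244140625, 96.0]]
```

Emit:
drive_tool(slide=[[0.006,0,0],[0.012,0,0],[0.018,0,0],[0.024,0,0],[0.03,0,0],[0.036,0,0],[0.036,0,0],[0.036,0,0]], rotation=[[0,0,0],[0,0,0],[0,0,0],[0,0,0],[0,0,0],[0,0,0],[0,0,0],[0,0,0]])

```text
clock: 52.0
eef_pos: [0.6114, -0.0197, 0.0208]
tool_rot: [0.726, 0.687, -0.003, 0.003]
ft_force: [0.4, -14.7, 0.4]
grip_width: -0.0001
grasp_force: 7.3
```

Emit:
drive_tool(slide=[[0.006,0,0],[0.012,0,0],[0.018,0,0],[0.024,0,0],[0.024,0,0],[0.024,0,0],[0.024,0,0],[0.024,0,0]], rotation=[[0,0,0],[0,0,0],[0,0,0],[0,0,0],[0,0,0],[0,0,0],[0,0,0],[0,0,0]])

```text
clock: 53.0
eef_pos: [0.6114, -0.0197, 0.021]
tool_rot: [0.728, 0.686, -0.007, 0.007]
ft_force: [-1.2, -29.0, 0.8]
grip_width: -0.0005
grasp_force: 14.3
```

Emit:
drive_tool(slide=[[-0.03,0,0],[-0.06,0,0],[-0.12,0,0],[-0.15,0,-0.1],[-0.15,0,-0.25],[-0.15,0,-0.4],[-0.1,0,-0.5],[-0.1,0,-0.5]], rotation=[[0,0,0],[0,0,0],[0,0,0],[0,0,0],[0,0,0],[0,0,0],[0,0,0],[0,0,0]])

```text
clock: 54.0
eef_pos: [0.6123, -0.0328, 0.1484]
tool_rot: [0.725, 0.689, 0.002, 0.002]
ft_force: [0.2, -0.7, -0.8]
grip_width: 0.0002
grasp_force: 0.0
```

```bash
python3 -c "
from row import *
go(612,-24,18,87.05)
c=snap('wrist','w9.png');row(c)
cv2.imwrite('pics/w9c.png',cv2.resize(c['image'][:300,200:560,::-1],(720,600)))
c=snap('top');row(c)
from meas import blocks
for b in blocks(c): print(np.round(b,1))"
```

```text
at [612.3 -32.8 148.4] psi 87.14 -> slide [ 0.035 -0.006  0.522] rot [ 0.011 -0.001  0.003] F [ 0.2 -0.7 -0.8] w 0.2 t 54.0
[613.9  57.3] [130.1  59.9] 87.2 [[580.7999877929688, -6.199999809265137], [640.5999755859375, -9.100000381469727], [647.0, 120.80000305175781], [587.0999755859375, 123.69999694824219]]
[612.4  70.9] [110.7  59.3] 87.0 [[579.9000244140625, 17.200000762939453], [639.0999755859375, 14.100000381469727], [644.7999877929688, 124.69999694824219], [585.7000122070312, 127.69999694824219]]
[299.  217.  609.   64.6  93.3  69.1  87.2]
[275.  215.  618.9 121.8  82.5  24.1  -2.8]
[ 383.    94.   909.4 -124.9   41.7   26.8  -74.4]
[ 381.    79.   948.3 -120.3   40.2   30.5  -74.4]
```

View pics/w9c.png

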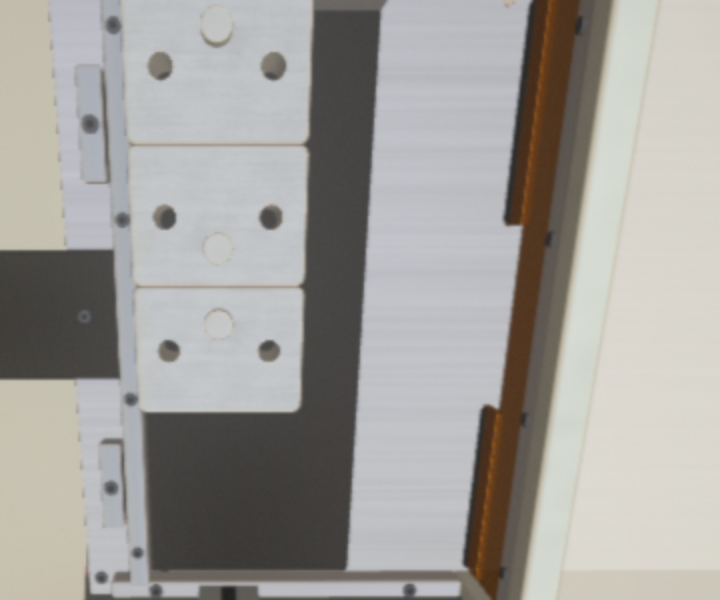

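The crop shows the blocks tight at about (215,70), (215,215) and (215,350), with their near sides along the bar and square to it. The push ended firmly on the left bar at 29 N. Now I'll go behind the blue grip.

```bash
python3 -c "
from row import *
from pal import pallet
go(447,30.6,16,87.05)
c=dict(np.load('last_top.npz')); m,xy,xb=pallet(c); print('grip',cv2.minAreaRect(xb))
w=dict(np.load('last_wrist.npz'));P=cloud(w);hsv=cv2.cvtColor(w['image'],cv2.COLOR_RGB2HSV)
b=(hsv[...,0]>100)&(hsv[...,0]<130)&(hsv[...,1]>150)&(P[...,2]>.029)&(P[...,2]<.04); print(b.sum(), P[b].mean(0) if b.any() else '')"
```

```text
at [610.1 -33.4 145.2] psi 87.08 -> slide [ 0.222 -0.665  0.517] rot [-0.001 -0.     0.001] F [ 0.  -0.2 -0.4] w -0.0 t 54.1
grip ((488.46636962890625, 44.85054016113281), (6.827513694763184, 6.822514533996582), 1.1271438598632812)
712 [0.49066378 0.03072506 0.03432054]
```

Emit:
drive_tool(slide=[[0.08,-0.2,0],[0.16,-0.4,0],[0.222,-0.6,0],[0.222,-0.665,0.1],[0.222,-0.665,0.25],[0.222,-0.665,0.4],[0.222,-0.665,0.49],[0.222,-0.665,0.515]], rotation=[[0,0,0],[0,0,0],[0,0,0],[0,0,0],[0,0,0],[0,0,0],[0,0,0],[0,0,0]])

```text
clock: 55.1
eef_pos: [0.4445, 0.03, 0.0144]
tool_rot: [0.725, 0.688, -0.002, -0.002]
ft_force: [-0.3, 0.4, -0.2]
grip_width: 0.0
grasp_force: 0.0
```

```bash
python3 -c "
from row import *
go(468,29.5,16,87.05)
c=snap('top'); row(c)"
```

```text
at [444.5  30.   14.4] psi 87.02 -> slide [ 0.003  0.094 -0.007] rot [-0.012  0.002 -0.001] F [-0.3  0.4 -0.2] w 0.0 t 55.1
[611.2  59.1] [134.4  60.5] 87.3 [[577.7000122070312, -6.5], [638.2000122070312, -9.399999618530273], [644.5999755859375, 124.80000305175781], [584.2000122070312, 127.69999694824219]]
```

The top view gives the whole row as 134.4 × 60.5 mm, so it is closed and true. Now the push.

Emit:
drive_tool(slide=[[0.003,0.03,0],[0.003,0.06,0],[0.003,0.08,0],[0.003,0.095,0],[0.003,0.11,0],[0.003,0.13,0],[0.003,0.155,0],[0.003,0.18,0]], rotation=[[0,0,0],[0,0,0],[0,0,0],[0,0,0],[0,0,0],[0,0,0],[0,0,0],[0,0,0]])

```text
clock: 56.15
eef_pos: [0.4886, 0.0286, 0.0164]
tool_rot: [0.725, 0.689, -0.003, -0.002]
ft_force: [-6.7, -0.2, 4.6]
grip_width: -0.0003
grasp_force: 3.9
```

Emit:
drive_tool(slide=[[0,0.025,0],[0,0.05,0],[0,0.075,0],[0,0.1,0],[0,0.125,0],[0,0.15,0],[0,0.175,0],[0,0.2,0]], rotation=[[0,0,0],[0,0,0],[0,0,0],[0,0,0],[0,0,0],[0,0,0],[0,0,0],[0,0,0]])

```text
clock: 57.15
eef_pos: [0.5383, 0.026, 0.0163]
tool_rot: [0.725, 0.689, -0.003, -0.003]
ft_force: [-7.9, -0.1, 6.1]
grip_width: 0.0002
grasp_force: 4.4
```

```bash
python3 -c "
from row import *
go(658,19.5,16,87.05)
c=snap('wrist','w10.png')"
```

```text
at [538.3  26.   16.3] psi 87.03 -> slide [-0.001  0.479 -0.002] rot [-0.016  0.002 -0.001] F [-7.9 -0.1  6.1] w 0.2 t 57.15
```

View pics/w10.png

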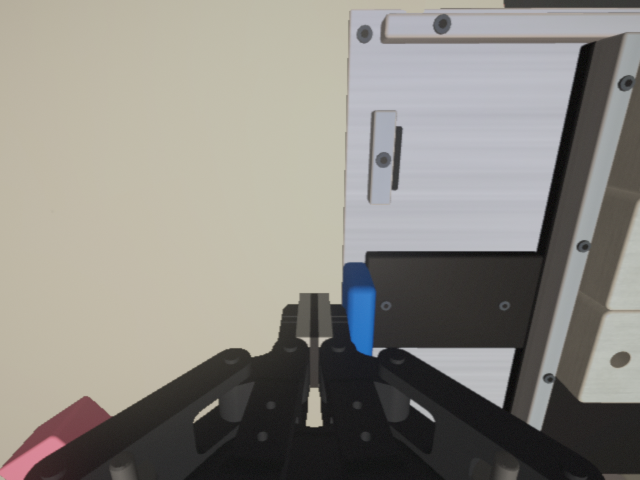

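The fingertips press on the blue grip at (345,310) and the pallet is sliding straight toward the flap. I'll carry on.

Emit:
drive_tool(slide=[[0,0.025,0],[0,0.05,0],[0,0.075,0],[0,0.1,0],[0,0.125,0],[0,0.15,0],[0,0.175,0],[0,0.2,0]], rotation=[[0,0,0],[0,0,0],[0,0,0],[0,0,0],[0,0,0],[0,0,0],[0,0,0],[0,0,0]])

```text
clock: 58.2
eef_pos: [0.5885, 0.0236, 0.0163]
tool_rot: [0.725, 0.689, -0.003, -0.002]
ft_force: [-8.4, 0.1, 4.7]
grip_width: 0.0
grasp_force: 4.2
```

Emit:
drive_tool(slide=[[0,0.02,0],[0,0.04,0],[0,0.06,0],[0,0.08,0],[0,0.1,0],[0,0.115,0],[0,0.13,0],[0,0.14,0]], rotation=[[0,0,0],[0,0,0],[0,0,0],[0,0,0],[0,0,0],[0,0,0],[0,0,0],[0,0,0]])

```text
clock: 59.2
eef_pos: [0.6241, 0.0218, 0.0163]
tool_rot: [0.725, 0.689, -0.002, -0.002]
ft_force: [-7.1, 0.6, 4.5]
grip_width: 0.0001
grasp_force: 3.9
```

Emit:
drive_tool(slide=[[0,0.008,0],[0,0.016,0],[0,0.024,0],[0,0.032,0],[0,0.04,0],[0,0.048,0],[0,0.056,0],[0,0.064,0]], rotation=[[0,0,0],[0,0,0],[0,0,0],[0,0,0],[0,0,0],[0,0,0],[0,0,0],[0,0,0]])

```text
clock: 60.2
eef_pos: [0.6399, 0.021, 0.0163]
tool_rot: [0.725, 0.689, -0.002, -0.002]
ft_force: [-6.7, -0.6, 4.5]
grip_width: 0.0
grasp_force: 3.8
```

```bash
python3 -c "
from row import *
go(658,19.5,16,87.05)
c=snap('wrist'); P=cloud(c);hsv=cv2.cvtColor(c['image'],cv2.COLOR_RGB2HSV)
b=(hsv[...,0]>100)&(hsv[...,0]<130)&(hsv[...,1]>150)&(P[...,2]>.029)&(P[...,2]<.04); print(b.sum(), P[b].mean(0),P[b].min(0),P[b].max(0))"
```

```text
at [639.9  21.   16.3] psi 87.04 -> slide [-0.002  0.073  0.001] rot [-0.013  0.001 -0.   ] F [-6.7 -0.6  4.5] w 0.0 t 60.2
1751 [0.6599849  0.0278836  0.03408541] [0.65386026 0.00761042 0.02913331] [0.66615592 0.04157492 0.03644821]
```

Emit:
drive_tool(slide=[[0,0.008,0],[0,0.016,0],[0,0.024,0],[0,0.032,0],[0,0.04,0],[0,0.048,0],[0,0.056,0],[0,0.064,0]], rotation=[[0,0,0],[0,0,0],[0,0,0],[0,0,0],[0,0,0],[0,0,0],[0,0,0],[0,0,0]])

```text
clock: 61.25
eef_pos: [0.656, 0.0201, 0.0163]
tool_rot: [0.725, 0.689, -0.002, -0.002]
ft_force: [-7.5, 0.0, 4.4]
grip_width: -0.0003
grasp_force: 3.8
```

Emit:
drive_tool(slide=[[0,0.004,0],[0,0.008,0],[0,0.012,0],[0,0.016,0],[0,0.02,0],[0,0.024,0],[0,0.028,0],[0,0.032,0]], rotation=[[0,0,0],[0,0,0],[0,0,0],[0,0,0],[0,0,0],[0,0,0],[0,0,0],[0,0,0]])

```text
clock: 62.25
eef_pos: [0.6632, 0.0199, 0.0163]
tool_rot: [0.725, 0.689, -0.003, -0.003]
ft_force: [-9.5, 0.6, 7.1]
grip_width: 0.0002
grasp_force: 5.5
```

Emit:
drive_tool(slide=[[0,0.004,0],[0,0.008,0],[0,0.012,0],[0,0.016,0],[0,0.02,0],[0,0.024,0],[0,0.024,0],[0,0.024,0]], rotation=[[0,0,0],[0,0,0],[0,0,0],[0,0,0],[0,0,0],[0,0,0],[0,0,0],[0,0,0]])

```text
clock: 63.25
eef_pos: [0.6633, 0.0199, 0.0163]
tool_rot: [0.725, 0.689, -0.007, -0.007]
ft_force: [-23.3, 0.3, 15.6]
grip_width: 0.0002
grasp_force: 12.0
```

```bash
python3 -c "
from row import *
go(658,19.5,16,87.05)
c=snap('wrist'); P=cloud(c);hsv=cv2.cvtColor(c['image'],cv2.COLOR_RGB2HSV)
b=(hsv[...,0]>100)&(hsv[...,0]<130)&(hsv[...,1]>150)&(P[...,2]>.029)&(P[...,2]<.04); print(b.sum(), P[b].mean(0),P[b].min(0),P[b].max(0))"
```

```text
at [663.3  19.9  16.3] psi 87.07 -> slide [-0.003 -0.021  0.002] rot [-0.039  0.001  0.001] F [-23.3   0.3  15.6] w 0.2 t 63.25
1723 [0.68334743 0.02709669 0.03407399] [0.6771446  0.00712716 0.02903165] [0.68926965 0.04076694 0.03627553]
```

The pallet stops firmly at x = 0.663 m under 23 N, so it is home. I'll back off and check the flap and the row.

Emit:
drive_tool(slide=[[0,-0.04,0],[0,-0.12,0],[0,-0.25,0],[0,-0.4,-0.1],[0,-0.55,-0.3],[0,-0.65,-0.5],[0,-0.65,-0.6],[0,-0.65,-0.6]], rotation=[[0,0,0],[0,0,0],[0,0,0],[0,0,0],[0,0,0],[0,0,0],[0,0,0],[0,0,0]])

```text
clock: 64.3
eef_pos: [0.5131, 0.028, 0.1699]
tool_rot: [0.725, 0.689, 0.003, 0.003]
ft_force: [0.4, -0.2, 0.2]
grip_width: 0.0
grasp_force: 0.0
```

```bash
python3 -c "
from row import *
from pal import pallet
go(447,30.6,16,87.05)
c=snap('top'); m,xy,xb=pallet(c); print('grip',cv2.minAreaRect(xb))
w=snap('wrist')
a=cv2.resize(c['image'][85:290,235:395,::-1],(468,600),interpolation=cv2.INTER_CUBIC)
cv2.imwrite('pics/fin.png',np.hstack([a,cv2.resize(w['image'][:, 320:,::-1],(330,600))]))"
```

```text
at [513.1  28.  169.9] psi 87.03 -> slide [-0.004 -0.269  0.614] rot [ 0.015 -0.001 -0.001] F [ 0.4 -0.2  0.2] w 0.0 t 64.3
grip ((679.8339233398438, 19.745849609375), (9.418828964233398, 37.03239822387695), 1.0524518489837646)
```

View pics/fin.png

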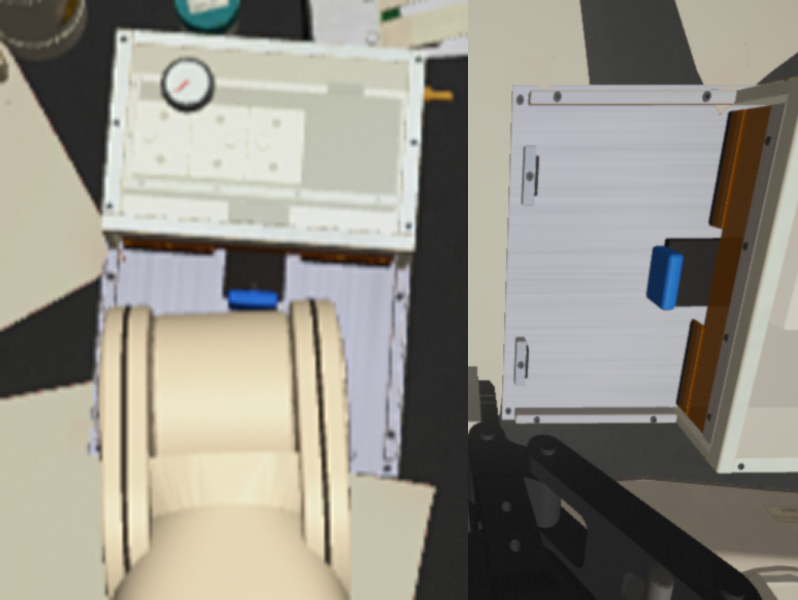

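The final view shows the grip outside at (252,297), where it should be when home (measured x = 0.680, expected 0.679). The amber flap hangs shut, and the closed row shows through the clear roof at (215,145). I'm handing in.

```bash
python3 -c "
from workcell import bot
print(bot.job_done())"
```

```text
the job is handed in; nothing more can be done
None
```

The job is handed in at about 64 s of the 210 s limit: I found and loaded three blocks. They sit in a tight row against both bars, with the pallet home in the dry box and the flap hanging shut; the hand-in returned no verdict.

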